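# Seat the tapered bob in the sprung rocker and try its swing

### The arm

A 6-joint arm with a two-finger parallel gripper is mounted at the origin on the work surface. World frame = base frame: x ahead of the robot, y to its left, z up, the work surface at z = 0. Lengths are in mm, angles in degrees, forces in N, time in s.
With the tool pointing down it reaches from about 350 to 850 mm from the base axis. Payload 8.1 kg.
Tool frame: the origin (TCP) lies between the finger pads; the fingertips stand 22 mm ahead of it and the grasp point (between the pads) lies 3 mm ahead of it; z points along the fingers, y is the direction in which the jaws open and shut (so a half turn about z gives the same grasp; the last joint's range is limited). The gripper opens to 85 mm and grips with 20 to 120 N. Pads are 22 mm wide; open, the fingers measure 114 mm over their backs; the gripper's body (76 mm by 85 mm) begins 54 mm behind the grasp point. The pads swing forward as they close: fully open they stand 13 mm farther back than shut.
Start: joints at [58.82, 7.471, 85.268, -0, 87.261, -4.893], TCP at [265.704, 537.966, 253.292] pointing down, gripper open.
Joint ranges: [-169.43, 169.43], [-51.17, 129.36], [1.28, 143.12], [-76.62, 256.62], [0, 156.53], [-152.29, 152.29]. Speed limits (degrees/s): [136.94, 136.94, 159.86, 180, 180, 180].

### API

Orientations are given as a 3x3 rotation matrix whose columns are the frame's x, y, z axes.
In Python, from plant import env, eyes, sign_off, trace gives the robot as it stands.
- The arm moves only by the tool step_arm, never from a script. Its argument "series" is a list of rows, each an object with "linear": the shift along the world's x, y, z scaled (see below), a list of three; "delta_rot": the turn, a rotation vector about the world's x, y, z scaled (see below), a list of three; "gripper": the closure, from 0 (fully open) to 1 (shut). In form: [{"linear": [dx, dy, dz], "delta_rot": [wx, wy, wz], "gripper": gripper}, ...]. A call has 1 to 20 rows; each row is the pose to reach, as a shift and turn from the pose commanded when the call began; what a row does not reach only later rows make up. The controller multiplies each number of a shift by 0.2 m and each number of a turn by 90 degrees. A row lasts 1/12 s, in which the tool goes at most 41.7 mm and 7.16 degrees, less where a joint would pass 70% of its speed; a pose out of reach is approached as far as the arm can. A call with a number of a shift or a turn outside -1 to 1 is refused whole. A call with a gripper value outside its range is refused whole. The fingers move at their own pace and stop on an object; "force" is the grip in N (left out, the last holds). Time passes only in rows, so rows that repeat a pose let the fingers close. It gives the time, the measured TCP pose, the force and the opening at its end, in the units of the state.
- env.sense(): the state, without advancing time (a new reading comes with each control period).
- eyes.get_image(name): name is "side" or "top" or "wrist"; returns (picture, depth): 400x640x3 uint8, red, green, blue; 400x640 float32, mm along the optical axis (not along the pixel's ray), 0 where there is no reading.
- eyes.get_calibration(name): a dict with "fx", "fy", "cx", "cy" (pixels), "extrinsics" (4x4, takes a point from camera to world coordinates). Camera axes: x right, y up, looking along -z (the intrinsics and any distortion apply to the point x, -y, -z); pixel columns grow to the right and rows downward; lengths in mm; the calibration is good to about 2 mm. A picture is of the moment at which its call begins: read the wrist's pose just before it. get_calibration takes no time and is no camera call; for the wrist camera it gives the pose at the moment of the call.
- sign_off(): hands the job in, once; it reports no verdict.
Trained networks look in the newest picture that a camera, given by its name, has taken for a name from the list of things; names that differ only in an ending like _2 or _b are one class to them, and where a whole thing is asked for, a point or a joint stands for the part that bears it (a point fixed in the world has none). Each returns a list of dicts, best first, with "score" (0 to 1); they miss things now and then, are a little off and sometimes report something else, mostly with a low value. They report only what shows in the picture. A call takes as long as a camera call. They do not tell look-alikes from the thing itself.
- trace(camera, thing): "region" (400x640 bool, what is visible of it) and "rect" ([left, top, right, bottom] in pixels, round what is visible of it).
The state is a dict: "time": time; "joint_positions": joint angles; "joint_vel": joint speeds; "joint_torque": joint torques, N m; "tool_pos": TCP position; "ee_rot": TCP orientation; "contact_force": force on the tool from outside, world axes, zero at the start; "moment": the same for the moment, N m; "grip_width": opening from 0.0 (shut) to 1.0 (fully open).
Only numpy, scipy, OpenCV 4.12 (cv2) and the standard library are available. Lean on these libraries where they do the work, as an engineer would, in place of code of your own. Each camera call takes 0.05 s, during which the arm holds its last target.

### The job

Lift the smaller of the two steel taper plugs out of its cork ring, set its cone into the matching cup of the rocker stand and press it home straight down with about 12 newtons for half a second or more, never loading the cup with more than 16 newtons and not dropping the plug in. Then let go of it and check that it rocks free: push the seated plug over sideways until the rocker is at its stop or nearly so, then let it swing back upright. Leave the plug standing home in the cup, and do not disturb the bigger plug or the other things on the bench.

Things in the scene. Friction and masses are not known exactly. Their poses are not given: they have to be found in the camera images.
- plug: the smaller steel taper plug, upright in a fixed cork ring (68 mm across, 25 mm high), its origin 7 mm above the bench. Origin: centre of its small end (underside), z up its axis. From the origin up: cone of 20 mm diameter at 0 to 52 mm at 28 mm; round flange 58 mm diameter, 28 to 34 mm; grippy knurled round stem, 22 mm diameter, 34 to 84 mm (top). Mass 0.28 to 0.44 kg
- big_plug: the bigger steel taper plug, not to be used or disturbed: same 22 mm stem, flange 76 mm diameter, 92 mm tall, 0.6 kg; origin at the centre of its small end; upright in a fixed cork ring 84 mm across. The two plugs may have changed places
- stand: the rocker stand, fixed to the bench. Origin: underside centre of its dark steel base plate (130 x 120 x 12 mm), directly under the upright cup's axis; z up, y along the rocker's pivot, so the rocker tips in its x-z plane. A column and clamped post carry a fork 110 mm wide in y; between its arms the rocker with the open conical steel cup hangs on a pivot
- column_top (a point): top centre of the stand's fixed column, 52 mm above the bench. The post above it is clamped at a height that is not measured and differs each time: the cup's mouth lies 109 to 139 mm above the bench, the pivot 18 mm and the fork tops 10 mm below the mouth. Feel for it: the cup sits on a spring along its axis, 6 N per mm, 6 mm travel, so force builds up over a few mm
- column_foot (a point): foot of the column, on the base plate, 12 mm above the bench, on the cup's axis. About the cup: 57 mm outside diameter at the mouth, 30 mm high, polished, slippery, with the plug's own taper. With the plug home, the plug's flange stands about 4 mm over the mouth and its origin about 24 mm below the mouth
- rocker (a joint): tilt of the rocker with its cup, rad: 0 upright, positive leans its top toward the stand's +x, stops at +0.30 and -0.30. A weak spring (0.4 N m per rad) rights it; 1 to 2 N sideways on the seated plug's stem just above the flange leans it to the stop. Only its weight holds the plug in the cup, so a hard push knocks it out
- bottle: clear water bottle with white cap, 68 mm diameter, 200 mm tall, origin at the centre of its underside; bystander
- screwdriver: black-handled screwdriver lying on the bench, 170 mm long; bystander
Things that resemble listed ones, but are neither listed nor needed, are in the scene too. What is shaped like the plug but blue is not meant. Several things have the shape of the stand; the one meant has the colours described above.

How it is judged:
By the outcome, as a careful person would: the job done as asked, in the order asked, and still so for the second after the job is handed in, with the robot touching nothing.
It also fails if it takes over 67 s, if anything falls off the work surface, if the arm or the gripper's body presses on something with over 40 N, if the wrist force passes 120 N, or if a joint passes its speed limit or range.

## Working session

There is one attempt and no reset: what is moved stays moved. The work goes in short steps, Python scripts to look and compute and a tool call to move; the robot and the scene stay as the last step left them, time stands still between calls to the robot, and variables do not carry over. Pictures are saved under pics/ and viewed, and the job is handed in when it is done.

Besides the shell and the picture viewer there is one more tool, called after "Call:" as name(argument=value, ...) on one line, values as JSON. step_arm: Moves the arm, as the interface text tells. Its arguments: {"type":"object","properties":{"series":{"type":"array"},"force":{"type":"number"}},"required":["series"]}

```bash
ls; mkdir -p pics
python3 - <<'E'
from plant import env, eyes, sign_off, trace
import cv2,numpy as np
s=env.sense();print(s)
for n in ["side","top"]:
    p,d=eyes.get_image(n);cv2.imwrite(f"pics/{n}0.png",p[:,:,::-1]);np.save(f"{n}0.npy",d)
    c=eyes.get_calibration(n);print(n,c)
    for t in ["plug","big_plug","stand","bottle","screwdriver"]:
        for r in trace(n,t):print(n,t,round(r["score"],2),r["rect"])
E
```

```text
pics
{'time': 0.0, 'joint_positions': array([ 5.88190204e+01,  7.51424803e+00,  8.53289783e+01, -1.54912196e-03,
        8.72630033e+01, -4.89271839e+00]), 'joint_vel': array([ 0.00773867, -0.04183947, -0.06912501, -0.01286932,  0.0102371 ,
       -0.04390813]), 'joint_torque': array([-1.68563707e-03, -5.69366241e+01, -5.00563467e+01, -5.18010565e-04,
        1.43600022e-02,  7.51591301e-05]), 'tool_pos': array([265.45022784, 537.51185852, 252.25626147]), 'ee_rot': array([[-8.96577710e-01,  4.42885462e-01, -9.36819247e-04],
       [ 4.42886434e-01,  8.96576291e-01, -1.60019383e-03],
       [ 1.31227341e-04, -1.84960266e-03, -9.99998281e-01]]), 'contact_force': array([0.6209394 , 0.00321192, 0.20543423]), 'moment': array([-0.00214124,  0.04161303,  0.01050573]), 'grip_width': 0.9985078424120175}
side {'fx': 478.591737071069, 'fy': 478.591737071069, 'cx': 324.10487351538063, 'cy': 205.71288015472481, 'extrinsics': array([[ 9.97059019e-01,  5.60009154e-02, -5.23183498e-02,
         3.84694409e+02],
       [-7.65033920e-02,  7.67674377e-01, -6.36257245e-01,
        -9.92960645e+02],
    
[... 790 characters left out ...]
 -1.17935735e-01,
         3.34598651e+02],
       [-9.99964645e-01, -7.61184771e-03, -3.57340537e-03,
        -1.74333880e+01],
       [-4.44608459e-03,  1.17906061e-01,  9.93014800e-01,
         1.10345723e+03],
       [ 0.00000000e+00,  0.00000000e+00,  0.00000000e+00,
         1.00000000e+00]])}
top plug 0.88 [427.3, 208.1, 449.7, 226.5]
top plug 0.83 [414.5, 165.1, 436.8, 187.2]
top plug 0.8 [447.5, 145.4, 467.1, 167.0]
top big_plug 0.9 [357.6, 182.1, 383.7, 210.1]
top stand 0.78 [223.8, 134.7, 277.1, 192.5]
top stand 0.69 [165.6, 274.1, 229.4, 334.2]
top stand 0.57 [363.9, 228.1, 417.9, 288.2]
top bottle 0.96 [328.0, 58.0, 349.0, 105.4]
top screwdriver 0.72 [262.6, 194.1, 272.4, 259.1]
```

View pics/side0.png

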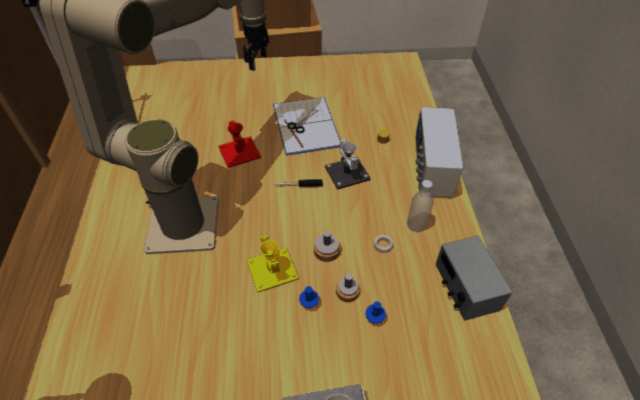

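View pics/top0.png

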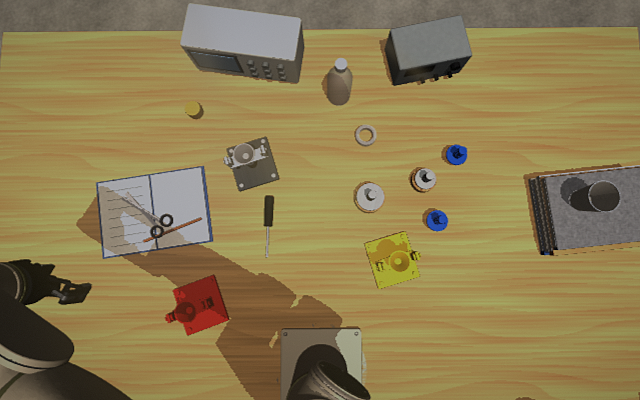

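Run:
```python
import cv2
a=cv2.imread("pics/top0.png");cv2.imwrite("pics/top0b.png",cv2.resize(a[120:320,330:490],None,fx=3.75,fy=3,interpolation=2)[:600]) if 0 else cv2.imwrite("pics/top0b.png",cv2.resize(a[120:310,340:490],None,fx=3,fy=3,interpolation=2))
a=cv2.imread("pics/side0.png");cv2.imwrite("pics/side0b.png",cv2.resize(a[130:330,200:450],None,fx=3,fy=3,interpolation=2))
```

```text
(no output)
```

View pics/top0b.png

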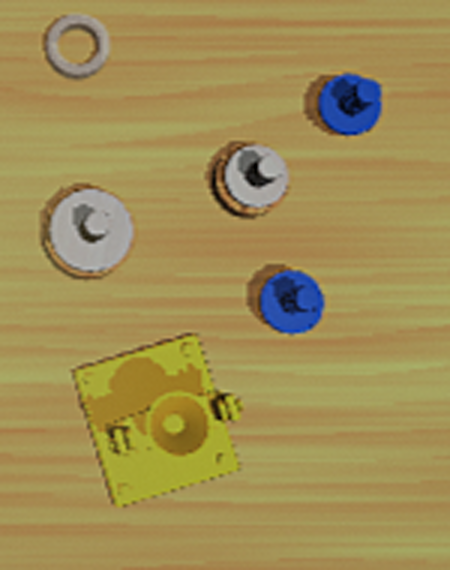

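View pics/side0b.png

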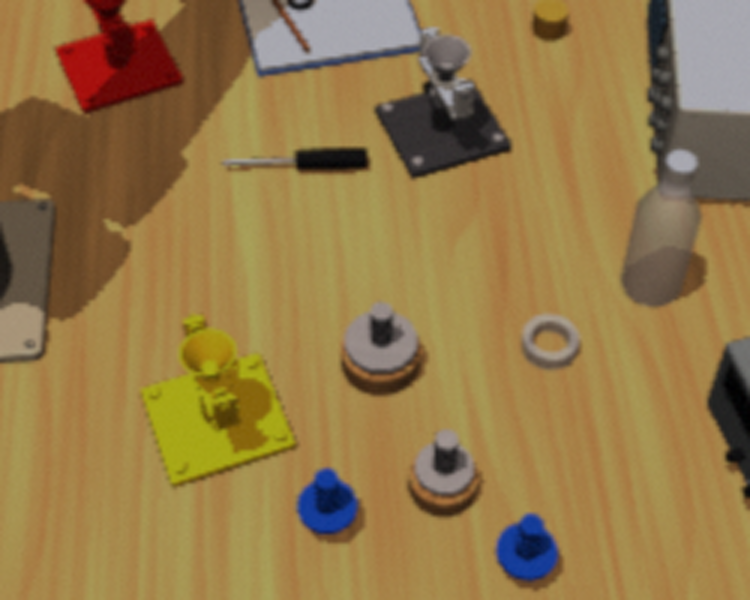

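The smaller steel plug is at about (424,180) in the top view and (348,287) in the side view. The dark stand is at (250,160) and (347,165). The big plug is at (369,197) in the top view.

```bash
cat > h.py <<'E'
from plant import env, eyes, sign_off, trace
import cv2,numpy as np
def cloud(d,c):
    v,u=np.mgrid[0:400,0:640]
    z=d
    P=np.stack([(u-c["cx"])/c["fx"]*z,-(v-c["cy"])/c["fy"]*z,-z],-1)
    E=np.array(c["extrinsics"])
    W=P@E[:3,:3].T+E[:3,3]
    W[d<=0]=np.nan
    return W
E
python3 - <<'E'
from h import *
for n,r,rs in [("top",(410,160,440,192),(222,132,282,195)),("side",(336,268,366,302),(320,130,375,190))]:
    c=eyes.get_calibration(n);W=cloud(np.load(f"{n}0.npy"),c)
    w=W[r[1]:r[3],r[0]:r[2]].reshape(-1,3)
    for lo,hi in [(30,48),(85,98)]:
        m=(w[:,2]>lo)&(w[:,2]<hi);q=w[m]
        print(n,"plug",lo,m.sum(),np.median(q,0),q.mean(0),q.min(0),q.max(0), cv2.minEnclosingCircle(q[:,:2].astype(np.float32)))
    w=W[rs[1]:rs[3],rs[0]:rs[2]].reshape(-1,3)
    h,e=np.histogram(w[:,2],np.arange(-6,160,4));print([(int(a),int(b)) for a,b in zip(e,h)])
    m=(w[:,2]>6)&(w[:,2]<18);q=w[m];print("base",cv2.minAreaRect(q[:,:2].astype(np.float32)),q.mean(0))
    m=(w[:,2]>100);q=w[m];print("cup",q.max(0),q.min(0),cv2.minEnclosingCircle(q[:,:2].astype(np.float32)))
E
```

```text
top plug 30 258 [ 507.67940186 -282.17043775   39.1640004 ] [ 510.90913132 -284.81754372   39.06474003] [ 485.01653897 -317.36055287   30.38654952] [ 542.1728033  -260.64938379   45.86908845] ((512.8378295898438, -288.07904052734375), 29.336421966552734)
top plug 85 56 [ 512.74378676 -288.11279405   89.43833147] [ 512.80929923 -287.98634988   89.55402753] [ 502.13078323 -297.58858356   85.82407528] [ 523.73160181 -277.07594421   93.44097808] ((512.9833374023438, -288.01080322265625), 10.941439628601074)
[(-6, 542), (-2, 1087), (2, 183), (6, 342), (10, 743), (14, 124), (18, 8), (22, 4), (26, 3), (30, 3), (34, 5), (38, 9), (42, 8), (46, 7), (50, 11), (54, 1), (58, 0), (62, 0), (66, 0), (70, 1), (74, 9), (78, 7), (82, 29), (86, 104), (90, 15), (94, 10), (98, 14), (102, 36), (106, 41), (110, 41), (114, 54), (118, 110), (122, 61), (126, 84), (130, 50), (134, 2), (138, 0), (142, 0), (146, 0), (150, 0), (154, 0)]
base ((564.911865234375, 192.78793334960938), (130.57040405273438, 120.07208251953125), 17.10881233215332) [551.46944384 183.9078811   11.29961954]
cup [592.61590509 246.63790134 1
[... 623 characters left out ...]
-6, 175), (-2, 714), (2, 764), (6, 393), (10, 415), (14, 290), (18, 77), (22, 16), (26, 12), (30, 4), (34, 9), (38, 9), (42, 9), (46, 11), (50, 9), (54, 2), (58, 2), (62, 2), (66, 0), (70, 0), (74, 5), (78, 14), (82, 12), (86, 36), (90, 33), (94, 17), (98, 15), (102, 4), (106, 19), (110, 21), (114, 27), (118, 43), (122, 43), (126, 26), (130, 42), (134, 12), (138, 1), (142, 0), (146, 0), (150, 0), (154, 0)]
base ((576.558349609375, 263.01434326171875), (310.67431640625, 211.0368194580078), 85.61170959472656) [554.21092207 236.23421651  11.50741697]
cup [593.23489441 242.55000507 138.63725906] [538.05503057 133.781019   100.06386684] ((560.4471435546875, 187.80618286132812), 57.57218933105469)
```

Call:
step_arm(series=[{"linear":[0.85,-0.95,0.2],"delta_rot":[0,0,-0.518],"gripper":0},{"linear":[0.85,-0.95,0.2],"delta_rot":[0,0,-0.518],"gripper":0},{"linear":[0.85,-0.95,0.2],"delta_rot":[0,0,-0.518],"gripper":0},{"linear":[0.85,-0.95,0.2],"delta_rot":[0,0,-0.518],"gripper":0},{"linear":[0.85,-0.95,0.2],"delta_rot":[0,0,-0.518],"gripper":0},{"linear":[0.85,-0.95,0.2],"delta_rot":[0,0,-0.518],"gripper":0},{"linear":[0.85,-0.95,0.2],"delta_rot":[0,0,-0.518],"gripper":0},{"linear":[0.85,-0.95,0.2],"delta_rot":[0,0,-0.518],"gripper":0},{"linear":[0.85,-0.95,0.2],"delta_rot":[0,0,-0.518],"gripper":0}])

```text
time: 1.35
tool_pos: [436.0, 347.7, 293.4]
ee_rot: [[-0.294, 0.956, -0.0], [0.956, 0.294, 0.0], [0.001, 0.0, -1.0]]
contact_force: [-0.2, -0.1, -0.8]
grip_width: 1.003
```

Call:
step_arm(series=[{"linear":[0.3,-0.5,0],"delta_rot":[0,0,0],"gripper":0},{"linear":[0.3,-0.5,0],"delta_rot":[0,0,0],"gripper":0},{"linear":[0.3,-0.5,0],"delta_rot":[0,0,0],"gripper":0},{"linear":[0.3,-0.5,0],"delta_rot":[0,0,0],"gripper":0},{"linear":[0.3,-0.5,0],"delta_rot":[0,0,0],"gripper":0},{"linear":[0.3,-0.5,0],"delta_rot":[0,0,0],"gripper":0}])

```text
time: 1.85
tool_pos: [494.8, 249.3, 293.0]
ee_rot: [[-0.296, 0.955, -0.001], [0.955, 0.296, 0.001], [0.001, -0.001, -1.0]]
contact_force: [-0.9, 0.1, -0.5]
grip_width: 0.999
```

Run:
```python
from h import *
s=env.sense();print(s["time"],s["tool_pos"],s["ee_rot"],s["contact_force"])
c=eyes.get_calibration("wrist")
p,d=eyes.get_image("wrist");cv2.imwrite("pics/w1.png",p[:,:,::-1]);np.savez("w1.npz",d=d,**c)
print(c)
W=cloud(d,c);w=W.reshape(-1,3)
m=(w[:,2]>95)&(w[:,2]<150)&(np.hypot(w[:,0]-565,w[:,1]-192)<80);q=w[m];print(m.sum(),q.min(0),q.max(0))
```

```text
1.85 [494.84479684 249.31512283 292.95876113] [[-2.96291171e-01  9.55097216e-01 -9.21499557e-04]
 [ 9.55097365e-01  2.96291701e-01  5.00954500e-04]
 [ 7.51492920e-04 -7.31693403e-04 -9.99999450e-01]] [-0.88079316  0.10402883 -0.48076776]
{'fx': 276.7253804449014, 'fy': 276.7253804449014, 'cx': 320.143244409035, 'cy': 198.26303759028755, 'extrinsics': array([[ 9.54976222e-01, -2.84624786e-01, -8.37206423e-02,
         4.73306623e+02],
       [ 2.96682326e-01,  9.16059461e-01,  2.69841919e-01,
         3.16431068e+02],
       [-1.10611729e-04, -2.82531051e-01,  9.59258147e-01,
         4.12943902e+02],
       [ 0.00000000e+00,  0.00000000e+00,  0.00000000e+00,
         1.00000000e+00]])}
2320 [537.48479102 134.1240893   95.3923746 ] [592.67136487 246.34891595 132.5866762 ]
```

View pics/w1.png

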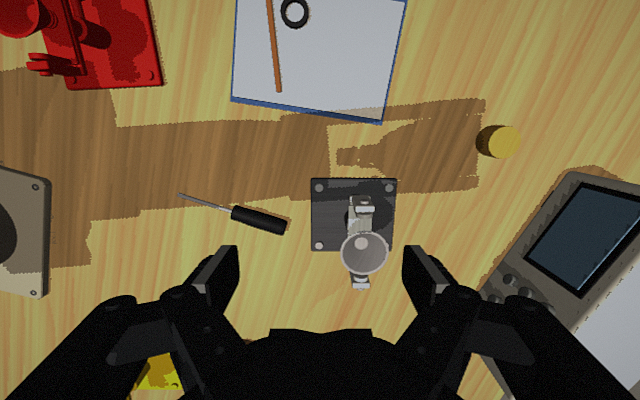

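The wrist view shows the dark stand's cup mouth at (364,253) between the finger tips. Next I fit the mouth circle.

Run:
```python
from h import *
z=np.load("w1.npz");c={k:z[k] for k in z}
W=cloud(c["d"],c);w=W.reshape(-1,3)
from scipy.optimize import least_squares
r=np.hypot(w[:,0]-565,w[:,1]-192)
for lo in (118,121,124,127):
    m=(w[:,2]>lo)&(r<40);q=w[m];print(lo,m.sum(),q[:,:2].mean(0),np.median(q[:,2]),cv2.minEnclosingCircle(q[:,:2].astype(np.float32)))
# radial profile
c0=np.array(cv2.minEnclosingCircle(w[(w[:,2]>121)&(r<40)][:,:2].astype(np.float32))[0])
rr=np.hypot(*(w[:,:2]-c0).T)
for a in range(0,34,2):
    m=(rr>=a)&(rr<a+2)&(w[:,2]>90);print(a,m.sum(),np.median(w[m,2]) if m.any() else '')
# fork tops
m=(w[:,2]>105)&(r>36)&(r<70);q=w[m];
for s in(-1,1):
    k=(q[:,1]-192)*s>0;print("fork",k.sum(),q[k].mean(0),np.percentile(q[k][:,2],[50,90]))
m=(w[:,2]>6)&(w[:,2]<18)&(r<100);print(cv2.minAreaRect(w[m][:,:2].astype(np.float32)),np.median(w[m][:,2]))
# image ellipse of the rim
```

```text
118 1194 [567.23478582 187.67062162] 127.4797695992406 ((565.0005493164062, 191.96630859375), 39.92371368408203)
121 1024 [567.24804827 187.68488945] 128.67019896740663 ((565.4791259765625, 192.11557006835938), 39.92059326171875)
124 821 [567.24770519 187.29279166] 129.6639827370147 ((564.8026733398438, 189.96841430664062), 27.876859664916992)
127 635 [566.66457095 188.26126822] 130.25096219757899 ((564.8026733398438, 189.96841430664062), 27.876859664916992)
0 8 103.61453093563529
2 22 104.10213107860102
4 36 104.15608665847313
6 50 104.00058808168512
8 59 105.41709520207166
10 82 108.14189224723123
12 107 111.1239674822503
14 126 114.77022152564086
16 156 118.92458217106903
18 159 121.45517611770543
20 201 124.54594895490544
22 222 127.7868018335837
24 259 129.9765322193349
26 150 130.71285185629853
28 51 130.68690866667237
30 0 
32 0 
fork 267 [576.99645711 146.89782761 118.48522853] [119.95076552 121.67961369]
fork 2238 [551.71287612 254.22793888 303.79834116] [339.30127385 347.38220933]
((565.04345703125, 190.450439453125), (129.76632690429688, 119.89055633544922), 17.15151023864746) 11.421712089159342
```

Call:
step_arm(series=[{"linear":[0.05,-1,0],"delta_rot":[0,0,0],"gripper":0},{"linear":[0.05,-1,0],"delta_rot":[0,0,0],"gripper":0},{"linear":[0.05,-1,0],"delta_rot":[0,0,0],"gripper":0},{"linear":[0.05,-1,0],"delta_rot":[0,0,0],"gripper":0},{"linear":[0.05,-1,0],"delta_rot":[0,0,0],"gripper":0},{"linear":[0.05,-1,0],"delta_rot":[0,0,0],"gripper":0}])

```text
time: 2.4
tool_pos: [505.6, 44.4, 293.3]
ee_rot: [[-0.293, 0.956, 0.0], [0.956, 0.293, -0.002], [-0.002, -0.0, -1.0]]
contact_force: [0.3, 0.9, -0.2]
grip_width: 1.002
```

Call:
step_arm(series=[{"linear":[0.05,-1,0],"delta_rot":[0,0,0],"gripper":0},{"linear":[0.05,-1,0],"delta_rot":[0,0,0],"gripper":0},{"linear":[0.05,-1,0],"delta_rot":[0,0,0],"gripper":0},{"linear":[0.05,-1,0],"delta_rot":[0,0,0],"gripper":0},{"linear":[0.05,-1,0],"delta_rot":[0,0,0],"gripper":0},{"linear":[0.05,-1,0],"delta_rot":[0,0,0],"gripper":0}])

```text
time: 2.9
tool_pos: [515.8, -155.6, 293.0]
ee_rot: [[-0.292, 0.956, -0.0], [0.956, 0.292, -0.002], [-0.002, -0.001, -1.0]]
contact_force: [0.6, 0.0, 0.8]
grip_width: 1.0
```

Call:
step_arm(series=[{"linear":[0,-0.4,0],"delta_rot":[0,0,0],"gripper":0},{"linear":[0,-0.4,0],"delta_rot":[0,0,0],"gripper":0},{"linear":[0,-0.4,0],"delta_rot":[0,0,0],"gripper":0},{"linear":[0,-0.4,0],"delta_rot":[0,0,0],"gripper":0},{"linear":[0,-0.4,0],"delta_rot":[0,0,0],"gripper":0}])

```text
time: 3.32
tool_pos: [516.3, -230.4, 293.0]
ee_rot: [[-0.296, 0.955, -0.0], [0.955, 0.296, 0.001], [0.001, 0.0, -1.0]]
contact_force: [0.9, 0.7, -0.5]
grip_width: 1.002
```

Run:
```python
from h import *
s=env.sense();print(s["time"],s["tool_pos"],s["joint_vel"],s["contact_force"])
c=eyes.get_calibration("wrist")
p,d=eyes.get_image("wrist");cv2.imwrite("pics/w2.png",p[:,:,::-1])
W=cloud(d,c);w=W.reshape(-1,3);r=np.hypot(w[:,0]-513,w[:,1]+288)
for lo,hi,R in [(30,48,42),(85,98,25)]:
    m=(w[:,2]>lo)&(w[:,2]<hi)&(r<R);q=w[m];print(lo,m.sum(),np.median(q[:,2]),q.mean(0),cv2.minEnclosingCircle(q[:,:2].astype(np.float32)))
m=(w[:,2]>50)&(w[:,2]<130)&(r<130)&(r>20);q=w[m];
print(len(q));[print(np.round(x)) for x in q[::max(1,len(q)//8)]]
```

```text
3.3167 [ 516.26204941 -230.36725096  293.0307406 ] [ 0.8452383  -0.61112481  0.49719524  0.0278909   0.08352656 -0.09798397] [ 0.88130188  0.7276394  -0.45876391]
30 851 39.84064409375338 [ 512.12753779 -285.27130514   39.84390204] ((513.2236938476562, -291.30059814453125), 28.982423782348633)
85 246 89.74054087027997 [ 512.86389467 -290.58126033   89.55149286] ((512.7645263671875, -291.1361389160156), 11.36535930633545)
792
[ 391. -312.   51.]
[ 407. -314.   58.]
[ 392. -317.   83.]
[ 399. -320.   84.]
[ 407. -325.   83.]
[ 574. -374.   65.]
[ 586. -373.   76.]
[ 573. -384.   83.]
```

View pics/w2.png

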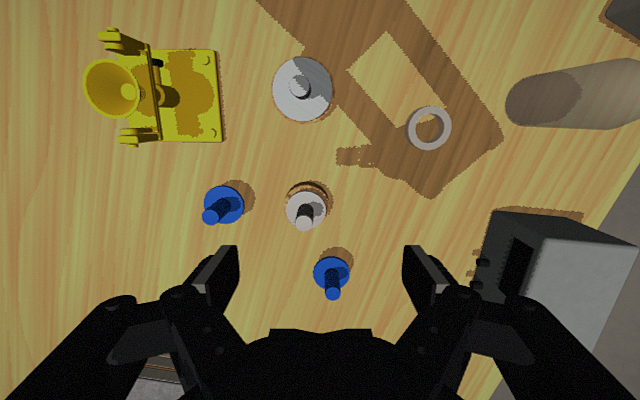

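The wrist view shows the small steel plug at (305,208), with blue look-alikes at (222,205) and (331,275). Both cameras give the same plug-to-cup offset of (52, 481) mm. I will use that offset and move over the plug.

Call:
step_arm(series=[{"linear":[-0.016,-0.298,0],"delta_rot":[0,0,0],"gripper":0},{"linear":[-0.016,-0.298,-0.1],"delta_rot":[0,0,0],"gripper":0},{"linear":[-0.016,-0.298,-0.3],"delta_rot":[0,0,0],"gripper":0},{"linear":[-0.016,-0.298,-0.5],"delta_rot":[0,0,0],"gripper":0},{"linear":[-0.016,-0.298,-0.65],"delta_rot":[0,0,0],"gripper":0},{"linear":[-0.016,-0.298,-0.75],"delta_rot":[0,0,0],"gripper":0},{"linear":[-0.016,-0.298,-0.75],"delta_rot":[0,0,0],"gripper":0},{"linear":[-0.016,-0.298,-0.75],"delta_rot":[0,0,0],"gripper":0}])

```text
time: 4.03
tool_pos: [512.3, -289.6, 142.5]
ee_rot: [[-0.296, 0.955, -0.002], [0.955, 0.296, 0.002], [0.002, -0.001, -1.0]]
contact_force: [0.5, 0.3, 0.4]
grip_width: 1.0
```

Run:
```python
from h import *
s=env.sense();print(s["time"],s["tool_pos"],s["contact_force"])
p,d=eyes.get_image("wrist");cv2.imwrite("pics/w3.png",p[:,:,::-1])
```

```text
4.0333 [ 512.34931612 -289.58986678  142.52772809] [0.4858568  0.29188769 0.44961429]
```

View pics/w3.png

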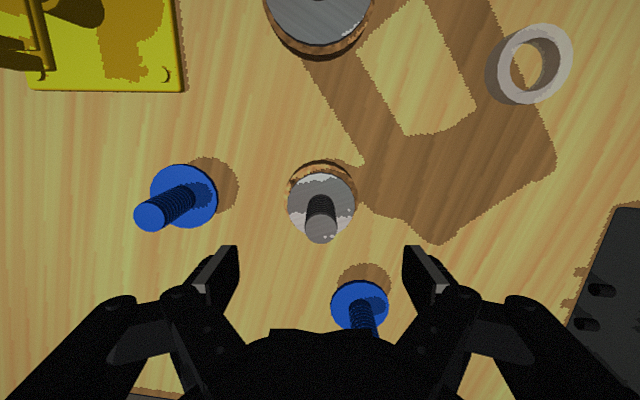

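The stem at (321,225) is centred between the fingers, which clear both blue plugs. I descend and close.

Call:
step_arm(series=[{"linear":[0,0,-0.1],"delta_rot":[0,0,0],"gripper":0},{"linear":[0,0,-0.2],"delta_rot":[0,0,0],"gripper":0},{"linear":[0,0,-0.28],"delta_rot":[0,0,0],"gripper":0},{"linear":[0,0,-0.327],"delta_rot":[0,0,0],"gripper":0},{"linear":[0,0,-0.327],"delta_rot":[0,0,0],"gripper":0},{"linear":[0,0,-0.327],"delta_rot":[0,0,0],"gripper":0}])

```text
time: 4.58
tool_pos: [513.4, -291.9, 79.5]
ee_rot: [[-0.294, 0.956, 0.001], [0.956, 0.294, -0.001], [-0.001, 0.001, -1.0]]
contact_force: [-0.0, -0.9, 0.5]
grip_width: 0.999
```

Call:
step_arm(series=[{"linear":[0,0,0],"delta_rot":[0,0,0],"gripper":1},{"linear":[0,0,0],"delta_rot":[0,0,0],"gripper":1},{"linear":[0,0,0],"delta_rot":[0,0,0],"gripper":1},{"linear":[0,0,0],"delta_rot":[0,0,0],"gripper":1},{"linear":[0,0,0],"delta_rot":[0,0,0],"gripper":1},{"linear":[0,0,0],"delta_rot":[0,0,0],"gripper":1},{"linear":[0,0,0],"delta_rot":[0,0,0],"gripper":1},{"linear":[0,0,0],"delta_rot":[0,0,0],"gripper":1},{"linear":[0,0,0],"delta_rot":[0,0,0],"gripper":1},{"linear":[0,0,0],"delta_rot":[0,0,0],"gripper":1},{"linear":[0,0,0],"delta_rot":[0,0,0],"gripper":1},{"linear":[0,0,0],"delta_rot":[0,0,0],"gripper":1}], force=70)

```text
time: 5.58
tool_pos: [512.9, -291.8, 78.3]
ee_rot: [[-0.294, 0.956, 0.001], [0.956, 0.294, -0.0], [-0.001, 0.001, -1.0]]
contact_force: [1.5, 0.6, 5.0]
grip_width: 0.239
```

Call:
step_arm(series=[{"linear":[0,0,0.02],"delta_rot":[0,0,0],"gripper":1},{"linear":[0,0,0.05],"delta_rot":[0,0,0],"gripper":1},{"linear":[0,0,0.1],"delta_rot":[0,0,0],"gripper":1},{"linear":[0,0,0.2],"delta_rot":[0,0,0],"gripper":1},{"linear":[0,0,0.35],"delta_rot":[0,0,0],"gripper":1},{"linear":[0,0,0.5],"delta_rot":[0,0,0],"gripper":1},{"linear":[0,0,0.65],"delta_rot":[0,0,0],"gripper":1},{"linear":[0,0,0.8],"delta_rot":[0,0,0],"gripper":1},{"linear":[0,0,0.9],"delta_rot":[0,0,0],"gripper":1},{"linear":[0,0,0.95],"delta_rot":[0,0,0],"gripper":1},{"linear":[0,0,0.95],"delta_rot":[0,0,0],"gripper":1},{"linear":[0,0,0.95],"delta_rot":[0,0,0],"gripper":1}])

```text
time: 6.58
tool_pos: [512.2, -291.5, 267.3]
ee_rot: [[-0.294, 0.956, -0.001], [0.956, 0.294, 0.0], [0.0, -0.0, -1.0]]
contact_force: [-0.6, -0.3, -5.0]
grip_width: 0.24
```

Run:
```python
from h import *
s=env.sense();print(s["time"],s["tool_pos"],s["contact_force"])
p,d=eyes.get_image("wrist");cv2.imwrite("pics/w4.png",p[:,:,::-1])
p,d=eyes.get_image("side");cv2.imwrite("pics/s4.png",cv2.resize(p[150:350,250:450,::-1],None,fx=3,fy=3))
```

```text
6.5833 [ 512.20675749 -291.54821475  267.25995194] [-0.56472597 -0.31212752 -5.00750264]
```

View pics/w4.png

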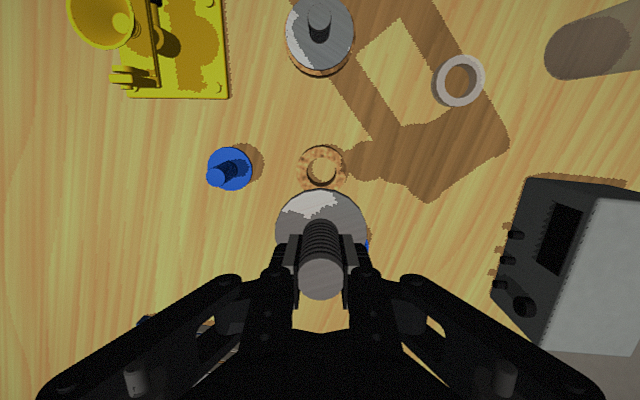

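View pics/s4.png

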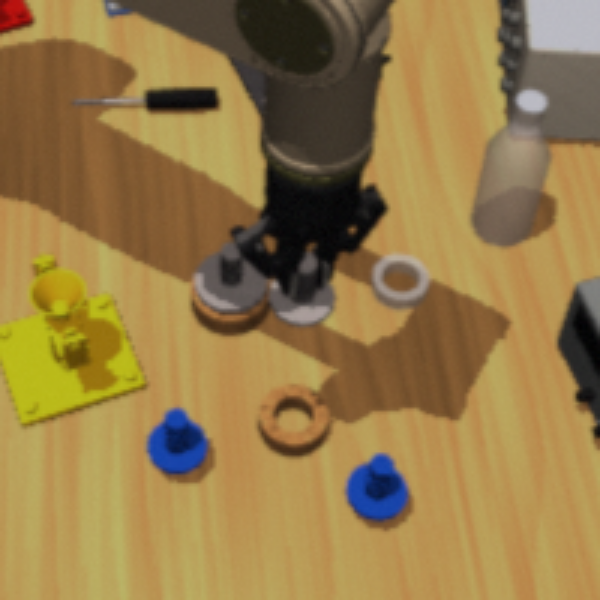

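The plug is lifted and the ring is empty. I carry it to the cup at this height.

Call:
step_arm(series=[{"linear":[0.1,0.1,0],"delta_rot":[0,0,0],"gripper":1},{"linear":[0.1,0.25,0],"delta_rot":[0,0,0],"gripper":1},{"linear":[0.1,0.4,0],"delta_rot":[0,0,0],"gripper":1},{"linear":[0.1,0.55,0],"delta_rot":[0,0,0],"gripper":1},{"linear":[0.1,0.7,0],"delta_rot":[0,0,0],"gripper":1},{"linear":[0.1,0.85,0],"delta_rot":[0,0,0],"gripper":1},{"linear":[0.1,1,0],"delta_rot":[0,0,0],"gripper":1}])

```text
time: 7.27
tool_pos: [531.2, -90.0, 265.3]
ee_rot: [[-0.294, 0.956, -0.004], [0.956, 0.294, 0.001], [0.002, -0.003, -1.0]]
contact_force: [0.5, 0.5, -4.1]
grip_width: 0.237
```

Call:
step_arm(series=[{"linear":[0.06,0.15,0],"delta_rot":[0,0,0],"gripper":1},{"linear":[0.06,0.3,0],"delta_rot":[0,0,0],"gripper":1},{"linear":[0.06,0.45,0],"delta_rot":[0,0,0],"gripper":1},{"linear":[0.06,0.6,0],"delta_rot":[0,0,0],"gripper":1},{"linear":[0.06,0.75,0],"delta_rot":[0,0,0],"gripper":1},{"linear":[0.06,0.85,0],"delta_rot":[0,0,0],"gripper":1},{"linear":[0.06,0.95,0],"delta_rot":[0,0,0],"gripper":1},{"linear":[0.06,1,0],"delta_rot":[0,0,0],"gripper":1},{"linear":[0.06,1,0],"delta_rot":[0,0,0],"gripper":1}])

```text
time: 8.02
tool_pos: [543.5, 110.2, 265.9]
ee_rot: [[-0.296, 0.955, -0.003], [0.955, 0.296, 0.0], [0.001, -0.003, -1.0]]
contact_force: [-0.3, 0.4, -4.6]
grip_width: 0.239
```

Run:
```python
from h import *
s=env.sense();print(s["time"],s["tool_pos"],s["contact_force"])
c=eyes.get_calibration("wrist")
p,d=eyes.get_image("wrist");cv2.imwrite("pics/w5.png",p[:,:,::-1])
W=cloud(d,c);w=W.reshape(-1,3)
t=s["tool_pos"];rel=w-t
rr=np.hypot(rel[:,0],rel[:,1])
m=(rel[:,2]<-30)&(rel[:,2]>-50)&(rr<40);q=rel[m]
print("flange",m.sum(),np.median(q,0),cv2.minEnclosingCircle(q[:,:2].astype(np.float32)))
A=np.c_[q[:,:2],np.ones(len(q))];co=np.linalg.lstsq(A,q[:,2],rcond=None)[0];print("slope",co)
r=np.hypot(w[:,0]-565,w[:,1]-192)
m=(w[:,2]>124)&(w[:,2]<140)&(r<34);q=w[m];print("cup",m.sum(),cv2.minEnclosingCircle(q[:,:2].astype(np.float32)),np.percentile(q[:,2],[50,90]))
m=(w[:,2]>6)&(w[:,2]<18)&(r<100);print(cv2.minAreaRect(w[m][:,:2].astype(np.float32)))
```

```text
8.0167 [543.47692142 110.22776515 265.89503584] [-0.29501363  0.43065265 -4.55108328]
flange 3313 [ -6.27265883  12.89307924 -38.75467161] ((-0.7533512115478516, 0.6258268356323242), 28.816627502441406)
slope [ 7.01109347e-03 -2.59272923e-02 -3.83557591e+01]
cup 1560 ((564.67919921875, 190.0632781982422), 27.857318878173828) [129.65894566 131.232203  ]
((564.92529296875, 189.65940856933594), (130.0306396484375, 119.41046142578125), 17.017574310302734)
```

View pics/w5.png

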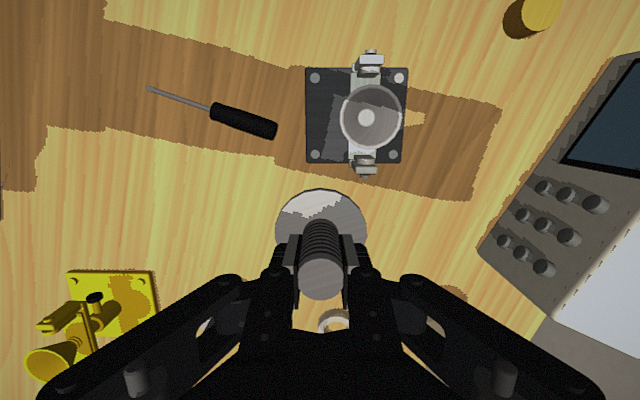

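The wrist view shows the held plug's flange at (320,215) and the cup mouth at (370,117). The remaining shift is about (21.7, 79.2) mm, and both methods agree on it. I move over the cup.

Call:
step_arm(series=[{"linear":[0.03,0.1,0],"delta_rot":[0,0,0],"gripper":1},{"linear":[0.06,0.2,0],"delta_rot":[0,0,0],"gripper":1},{"linear":[0.09,0.3,0],"delta_rot":[0,0,0],"gripper":1},{"linear":[0.108,0.37,0],"delta_rot":[0,0,0],"gripper":1},{"linear":[0.108,0.395,0],"delta_rot":[0,0,0],"gripper":1},{"linear":[0.108,0.395,-0.1],"delta_rot":[0,0,0],"gripper":1},{"linear":[0.108,0.395,-0.18],"delta_rot":[0,0,0],"gripper":1},{"linear":[0.108,0.395,-0.22],"delta_rot":[0,0,0],"gripper":1},{"linear":[0.108,0.395,-0.25],"delta_rot":[0,0,0],"gripper":1},{"linear":[0.108,0.395,-0.25],"delta_rot":[0,0,0],"gripper":1},{"linear":[0.108,0.395,-0.25],"delta_rot":[0,0,0],"gripper":1},{"linear":[0.108,0.395,-0.25],"delta_rot":[0,0,0],"gripper":1}])

```text
time: 9.07
tool_pos: [566.7, 187.2, 219.2]
ee_rot: [[-0.294, 0.956, 0.002], [0.956, 0.294, 0.0], [-0.0, 0.002, -1.0]]
contact_force: [1.5, -0.1, -3.9]
grip_width: 0.24
```

Run:
```python
from h import *
s=env.sense();print(s["time"],s["tool_pos"],s["contact_force"],s["moment"])
c=eyes.get_calibration("wrist")
p,d=eyes.get_image("wrist");cv2.imwrite("pics/w6.png",p[:,:,::-1])
W=cloud(d,c);w=W.reshape(-1,3)
t=s["tool_pos"];rel=w-t
rr=np.hypot(rel[:,0],rel[:,1])
m=(rel[:,2]<-30)&(rel[:,2]>-50)&(rr<40);q=rel[m]
print("flange",m.sum(),np.median(q,0),cv2.minEnclosingCircle(q[:,:2].astype(np.float32)))
m=(np.abs(w[:,2])<8)&(np.hypot(*(w[:,:2]-[565,190]).T)<250);q=w[m]
A=np.c_[q[:,:2],np.ones(len(q))];co=np.linalg.lstsq(A,q[:,2],rcond=None)[0];print("bench slope",co,len(q))
p,d=eyes.get_image("side");cv2.imwrite("pics/s6.png",cv2.resize(p[80:220,260:440,::-1],None,fx=4,fy=4,interpolation=2))
```

```text
9.0667 [566.72542324 187.1544198  219.15375878] [ 1.45120824 -0.05444206 -3.94468885] [0.02950575 0.00892869 0.00601074]
flange 3307 [ -6.04974647  12.93328669 -38.83005581] ((-0.38765189051628113, 0.746977686882019), 28.943586349487305)
bench slope [-0.00209257  0.00577386 -0.30018494] 87126
```

View pics/s6.png

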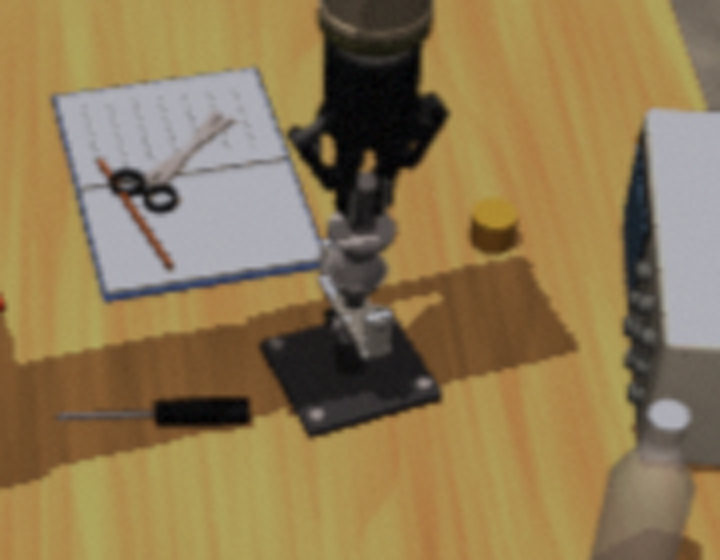

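View pics/w6.png

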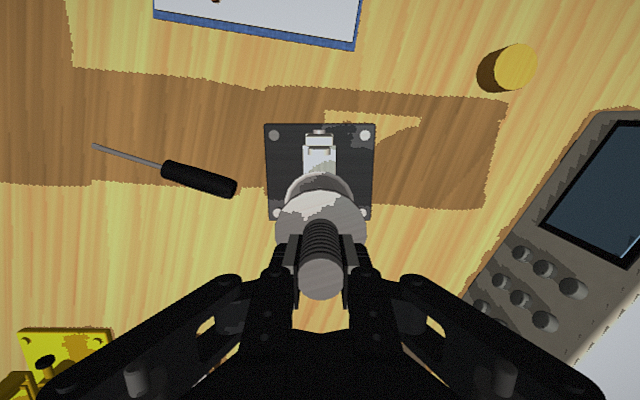

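Call:
step_arm(series=[{"linear":[-0.0075,0.0105,0],"delta_rot":[0,0,0],"gripper":1},{"linear":[-0.0075,0.0105,0],"delta_rot":[0,0,0],"gripper":1},{"linear":[-0.0075,0.0105,0],"delta_rot":[0,0,0],"gripper":1},{"linear":[-0.0075,0.0105,0],"delta_rot":[0,0,0],"gripper":1}])

```text
time: 9.5
tool_pos: [564.6, 189.6, 218.0]
ee_rot: [[-0.294, 0.956, 0.0], [0.956, 0.294, 0.0], [-0.0, 0.0, -1.0]]
contact_force: [-0.2, 0.3, -3.7]
grip_width: 0.24
```

Run:
```python
from h import *
s=env.sense();print(s["time"],s["tool_pos"],s["contact_force"],s["joint_vel"])
c=eyes.get_calibration("wrist")
p,d=eyes.get_image("wrist")
W=cloud(d,c);w=W.reshape(-1,3)
t=s["tool_pos"];R=s["ee_rot"];rel=(w-t)@R   # tool coords
m=(rel[:,2]>30)&(rel[:,2]<50)&(np.hypot(rel[:,0],rel[:,1])<31);q=rel[m]
co=np.linalg.lstsq(np.c_[q[:,:2],np.ones(len(q))],q[:,2],rcond=None)[0];print("flange slope tool",co,cv2.minEnclosingCircle(q[:,:2].astype(np.float32)))
# stem front ridge: tool x extreme in narrow |y|
st=rel[(np.abs(rel[:,1])<3)&(rel[:,2]>-11)&(rel[:,2]<36)&(np.abs(rel[:,0])<16)]
for z in range(-11,36,5):
    k=st[(st[:,2]>=z)&(st[:,2]<z+5)]; print(z,len(k),np.round(np.median(k[:,0]),2) if len(k) else '')
```

```text
9.5 [564.60281239 189.57785646 218.04338001] [-0.17550176  0.31643175 -3.66614619] [-0.05529695  0.14645306  0.03470521  0.00915743 -0.05244085 -0.01139009]
flange slope tool [ 2.71213174e-02 -2.26077767e-03  3.83791461e+01] ((0.7062866687774658, -0.5039972066879272), 28.836444854736328)
-11 325 3.94
-6 64 11.29
-1 51 11.2
4 50 11.2
9 45 11.22
14 40 11.22
19 39 11.09
24 38 11.18
29 27 11.2
34 14 10.91
```

The plug hangs straight in the hand and is aligned with the cup to about 0.5 mm. I descend to just above the expected contact.

Call:
step_arm(series=[{"linear":[0,0,-0.03],"delta_rot":[0,0,0],"gripper":1},{"linear":[0,0,-0.06],"delta_rot":[0,0,0],"gripper":1},{"linear":[0,0,-0.09],"delta_rot":[0,0,0],"gripper":1},{"linear":[0,0,-0.115],"delta_rot":[0,0,0],"gripper":1},{"linear":[0,0,-0.135],"delta_rot":[0,0,0],"gripper":1},{"linear":[0,0,-0.145],"delta_rot":[0,0,0],"gripper":1},{"linear":[0,0,-0.15],"delta_rot":[0,0,0],"gripper":1},{"linear":[0,0,-0.15],"delta_rot":[0,0,0],"gripper":1},{"linear":[0,0,-0.15],"delta_rot":[0,0,0],"gripper":1},{"linear":[0,0,-0.15],"delta_rot":[0,0,0],"gripper":1}])

```text
time: 10.38
tool_pos: [564.9, 189.5, 188.3]
ee_rot: [[-0.294, 0.956, 0.001], [0.956, 0.294, 0.0], [-0.0, 0.001, -1.0]]
contact_force: [0.3, -0.1, -3.4]
grip_width: 0.239
```

Call:
step_arm(series=[{"linear":[0,0,-0.005],"delta_rot":[0,0,0],"gripper":1},{"linear":[0,0,-0.01],"delta_rot":[0,0,0],"gripper":1},{"linear":[0,0,-0.015],"delta_rot":[0,0,0],"gripper":1},{"linear":[0,0,-0.015],"delta_rot":[0,0,0],"gripper":1},{"linear":[0,0,-0.015],"delta_rot":[0,0,0],"gripper":1}])

```text
time: 10.8
tool_pos: [564.5, 189.4, 184.7]
ee_rot: [[-0.294, 0.956, -0.0], [0.956, 0.294, -0.0], [0.0, -0.0, -1.0]]
contact_force: [0.4, 0.6, -4.4]
grip_width: 0.242
```

Call:
step_arm(series=[{"linear":[0,0,-0.005],"delta_rot":[0,0,0],"gripper":1},{"linear":[0,0,-0.01],"delta_rot":[0,0,0],"gripper":1},{"linear":[0,0,-0.01],"delta_rot":[0,0,0],"gripper":1},{"linear":[0,0,-0.01],"delta_rot":[0,0,0],"gripper":1}])

```text
time: 11.13
tool_pos: [564.5, 189.4, 182.7]
ee_rot: [[-0.294, 0.956, -0.0], [0.956, 0.294, -0.0], [0.0, -0.0, -1.0]]
contact_force: [0.7, 0.4, -3.1]
grip_width: 0.239
```

Call:
step_arm(series=[{"linear":[0,0,-0.005],"delta_rot":[0,0,0],"gripper":1},{"linear":[0,0,-0.005],"delta_rot":[0,0,0],"gripper":1},{"linear":[0,0,-0.005],"delta_rot":[0,0,0],"gripper":1}])

```text
time: 11.38
tool_pos: [564.5, 189.4, 181.8]
ee_rot: [[-0.294, 0.956, -0.0], [0.956, 0.294, -0.0], [0.0, -0.0, -1.0]]
contact_force: [0.1, 0.1, -4.8]
grip_width: 0.236
```

Call:
step_arm(series=[{"linear":[0,0,-0.005],"delta_rot":[0,0,0],"gripper":1},{"linear":[0,0,-0.005],"delta_rot":[0,0,0],"gripper":1},{"linear":[0,0,-0.005],"delta_rot":[0,0,0],"gripper":1}])

```text
time: 11.63
tool_pos: [564.6, 189.5, 180.8]
ee_rot: [[-0.294, 0.956, -0.0], [0.956, 0.294, 0.0], [0.0, -0.0, -1.0]]
contact_force: [-0.7, -0.4, -4.0]
grip_width: 0.237
```

Call:
step_arm(series=[{"linear":[0,0,-0.005],"delta_rot":[0,0,0],"gripper":1},{"linear":[0,0,-0.005],"delta_rot":[0,0,0],"gripper":1},{"linear":[0,0,-0.005],"delta_rot":[0,0,0],"gripper":1}])

```text
time: 11.88
tool_pos: [564.7, 189.6, 180.1]
ee_rot: [[-0.294, 0.956, 0.0], [0.956, 0.294, 0.0], [0.0, 0.0, -1.0]]
contact_force: [0.0, 0.7, -3.4]
grip_width: 0.236
```

Call:
step_arm(series=[{"linear":[0,0,-0.0025],"delta_rot":[0,0,0],"gripper":1},{"linear":[0,0,-0.0025],"delta_rot":[0,0,0],"gripper":1},{"linear":[0,0,-0.0025],"delta_rot":[0,0,0],"gripper":1}])

```text
time: 12.13
tool_pos: [564.8, 189.6, 179.6]
ee_rot: [[-0.294, 0.956, 0.001], [0.956, 0.294, 0.0], [0.0, 0.001, -1.0]]
contact_force: [0.5, 1.3, -2.2]
grip_width: 0.241
```

Call:
step_arm(series=[{"linear":[0,0,-0.0025],"delta_rot":[0,0,0],"gripper":1},{"linear":[0,0,-0.0025],"delta_rot":[0,0,0],"gripper":1},{"linear":[0,0,-0.0025],"delta_rot":[0,0,0],"gripper":1}])

```text
time: 12.38
tool_pos: [564.8, 189.7, 179.3]
ee_rot: [[-0.294, 0.956, 0.001], [0.956, 0.294, 0.0], [0.0, 0.001, -1.0]]
contact_force: [0.9, 2.0, -1.4]
grip_width: 0.236
```

Call:
step_arm(series=[{"linear":[0,0,-0.0025],"delta_rot":[0,0,0],"gripper":1},{"linear":[0,0,-0.0025],"delta_rot":[0,0,0],"gripper":1},{"linear":[0,0,-0.0025],"delta_rot":[0,0,0],"gripper":1}])

```text
time: 12.63
tool_pos: [564.9, 189.6, 178.9]
ee_rot: [[-0.294, 0.956, 0.001], [0.956, 0.294, 0.0], [0.0, 0.001, -1.0]]
contact_force: [0.5, 2.5, -0.3]
grip_width: 0.233
```

Contact began at about 180 mm. The cup pushes the plug toward +y, so I ease that way slightly.

Call:
step_arm(series=[{"linear":[0.001,0.003,0],"delta_rot":[0,0,0],"gripper":1},{"linear":[0.001,0.003,0],"delta_rot":[0,0,0],"gripper":1},{"linear":[0.001,0.003,0],"delta_rot":[0,0,0],"gripper":1}])

```text
time: 12.88
tool_pos: [564.9, 189.9, 178.6]
ee_rot: [[-0.294, 0.956, 0.0], [0.956, 0.294, -0.0], [-0.0, 0.0, -1.0]]
contact_force: [-0.4, 1.3, 1.6]
grip_width: 0.237
```

Call:
step_arm(series=[{"linear":[0,0,-0.0025],"delta_rot":[0,0,0],"gripper":1},{"linear":[0,0,-0.0025],"delta_rot":[0,0,0],"gripper":1},{"linear":[0,0,-0.0025],"delta_rot":[0,0,0],"gripper":1}])

```text
time: 13.13
tool_pos: [564.9, 189.9, 178.2]
ee_rot: [[-0.294, 0.956, 0.0], [0.956, 0.294, -0.0], [-0.0, 0.0, -1.0]]
contact_force: [-0.7, -0.4, 3.7]
grip_width: 0.236
```

Call:
step_arm(series=[{"linear":[0,0,-0.0025],"delta_rot":[0,0,0],"gripper":1},{"linear":[0,0,-0.0025],"delta_rot":[0,0,0],"gripper":1},{"linear":[0,0,-0.0025],"delta_rot":[0,0,0],"gripper":1}])

```text
time: 13.38
tool_pos: [564.9, 190.0, 177.8]
ee_rot: [[-0.294, 0.956, 0.0], [0.956, 0.294, -0.0], [-0.0, 0.0, -1.0]]
contact_force: [-1.5, -0.9, 6.4]
grip_width: 0.237
```

Call:
step_arm(series=[{"linear":[0,0,-0.001],"delta_rot":[0,0,0],"gripper":1},{"linear":[0,0,-0.001],"delta_rot":[0,0,0],"gripper":1},{"linear":[0,0,-0.001],"delta_rot":[0,0,0],"gripper":1}])

```text
time: 13.63
tool_pos: [564.9, 190.0, 177.7]
ee_rot: [[-0.294, 0.956, 0.0], [0.956, 0.294, -0.0], [-0.0, 0.0, -1.0]]
contact_force: [-2.0, -0.8, 7.5]
grip_width: 0.237
```

Call:
step_arm(series=[{"linear":[-0.0015,0,-0.001],"delta_rot":[0,0,0],"gripper":1},{"linear":[-0.0015,0,-0.001],"delta_rot":[0,0,0],"gripper":1},{"linear":[-0.0015,0,-0.001],"delta_rot":[0,0,0],"gripper":1},{"linear":[-0.0015,0,-0.001],"delta_rot":[0,0,0],"gripper":1}])

```text
time: 13.97
tool_pos: [564.9, 190.0, 177.7]
ee_rot: [[-0.294, 0.956, 0.001], [0.956, 0.294, -0.0], [-0.0, 0.001, -1.0]]
contact_force: [-1.3, -0.9, 7.0]
grip_width: 0.235
```

Call:
step_arm(series=[{"linear":[0,0,0],"delta_rot":[0,0,0],"gripper":1},{"linear":[0,0,0],"delta_rot":[0,0,0],"gripper":1},{"linear":[0,0,0],"delta_rot":[0,0,0],"gripper":1},{"linear":[0,0,0],"delta_rot":[0,0,0],"gripper":1}])

```text
time: 14.3
tool_pos: [564.9, 190.0, 177.7]
ee_rot: [[-0.294, 0.956, 0.001], [0.956, 0.294, -0.0], [-0.0, 0.001, -1.0]]
contact_force: [-1.2, -1.1, 7.6]
grip_width: 0.237
```

Call:
step_arm(series=[{"linear":[0,0,0],"delta_rot":[0,0,0],"gripper":1},{"linear":[0,0,0],"delta_rot":[0,0,0],"gripper":1},{"linear":[0,0,0],"delta_rot":[0,0,0],"gripper":1},{"linear":[0,0,0],"delta_rot":[0,0,0],"gripper":1}])

```text
time: 14.63
tool_pos: [564.9, 190.0, 177.7]
ee_rot: [[-0.294, 0.956, 0.001], [0.956, 0.294, -0.0], [-0.0, 0.001, -1.0]]
contact_force: [-0.5, -1.4, 5.7]
grip_width: 0.234
```

Call:
step_arm(series=[{"linear":[0,0,-0.0015],"delta_rot":[0,0,0],"gripper":1},{"linear":[0,0,-0.0015],"delta_rot":[0,0,0],"gripper":1},{"linear":[0,0,-0.0015],"delta_rot":[0,0,0],"gripper":1},{"linear":[0,0,-0.0015],"delta_rot":[0,0,0],"gripper":1}])

```text
time: 14.97
tool_pos: [564.9, 190.0, 177.5]
ee_rot: [[-0.294, 0.956, 0.001], [0.956, 0.294, -0.0], [-0.0, 0.001, -1.0]]
contact_force: [-2.0, -1.4, 7.4]
grip_width: 0.238
```

Call:
step_arm(series=[{"linear":[0,0,0],"delta_rot":[0,0,0],"gripper":1},{"linear":[0,0,0],"delta_rot":[0,0,0],"gripper":1},{"linear":[0,0,0],"delta_rot":[0,0,0],"gripper":1}])

```text
time: 15.22
tool_pos: [564.9, 190.0, 177.5]
ee_rot: [[-0.294, 0.956, 0.001], [0.956, 0.294, -0.0], [-0.0, 0.001, -1.0]]
contact_force: [-1.1, -0.9, 6.9]
grip_width: 0.239
```

Call:
step_arm(series=[{"linear":[0,0,0],"delta_rot":[0,0,0],"gripper":1},{"linear":[0,0,0],"delta_rot":[0,0,0],"gripper":1},{"linear":[0,0,0],"delta_rot":[0,0,0],"gripper":1},{"linear":[0,0,0],"delta_rot":[0,0,0],"gripper":1}])

```text
time: 15.55
tool_pos: [564.9, 190.0, 177.5]
ee_rot: [[-0.294, 0.956, 0.001], [0.956, 0.294, -0.0], [-0.0, 0.001, -1.0]]
contact_force: [-1.8, -0.9, 8.2]
grip_width: 0.238
```

Call:
step_arm(series=[{"linear":[-0.0015,-0.001,-0.0012],"delta_rot":[0,0,0],"gripper":1},{"linear":[-0.0015,-0.001,-0.0012],"delta_rot":[0,0,0],"gripper":1},{"linear":[-0.0015,-0.001,-0.0012],"delta_rot":[0,0,0],"gripper":1},{"linear":[-0.0015,-0.001,-0.0012],"delta_rot":[0,0,0],"gripper":1}])

```text
time: 15.88
tool_pos: [564.8, 189.9, 177.5]
ee_rot: [[-0.294, 0.956, 0.002], [0.956, 0.294, 0.0], [-0.0, 0.002, -1.0]]
contact_force: [-1.4, -0.2, 7.9]
grip_width: 0.237
```

Call:
step_arm(series=[{"linear":[0,0,0],"delta_rot":[0,0,0],"gripper":1},{"linear":[0,0,0],"delta_rot":[0,0,0],"gripper":1},{"linear":[0,0,0],"delta_rot":[0,0,0],"gripper":1},{"linear":[0,0,0],"delta_rot":[0,0,0],"gripper":1}])

```text
time: 16.22
tool_pos: [564.8, 189.9, 177.5]
ee_rot: [[-0.294, 0.956, 0.002], [0.956, 0.294, 0.0], [-0.0, 0.002, -1.0]]
contact_force: [-0.0, -1.3, 7.8]
grip_width: 0.238
```

Call:
step_arm(series=[{"linear":[0,0,0],"delta_rot":[0,0,0],"gripper":1},{"linear":[0,0,0],"delta_rot":[0,0,0],"gripper":1},{"linear":[0,0,0],"delta_rot":[0,0,0],"gripper":1},{"linear":[0,0,0],"delta_rot":[0,0,0],"gripper":1},{"linear":[0,0,0],"delta_rot":[0,0,0],"gripper":1}])

```text
time: 16.63
tool_pos: [564.8, 189.9, 177.5]
ee_rot: [[-0.294, 0.956, 0.002], [0.956, 0.294, 0.0], [-0.0, 0.002, -1.0]]
contact_force: [-1.6, -0.8, 7.8]
grip_width: 0.239
```

The cup load is about 12 N (reading +7.8 against a hanging baseline of −4.1) and has held for more than 1 s. I ease off to the plug's own weight and open.

Call:
step_arm(series=[{"linear":[0,0,0.003],"delta_rot":[0,0,0],"gripper":1},{"linear":[0,0,0.0065],"delta_rot":[0,0,0],"gripper":1},{"linear":[0,0,0.0065],"delta_rot":[0,0,0],"gripper":1},{"linear":[0,0,0.0065],"delta_rot":[0,0,0],"gripper":1}])

```text
time: 16.97
tool_pos: [564.7, 190.0, 178.1]
ee_rot: [[-0.294, 0.956, 0.001], [0.956, 0.294, 0.0], [-0.0, 0.001, -1.0]]
contact_force: [2.2, 0.4, 4.5]
grip_width: 0.237
```

Call:
step_arm(series=[{"linear":[0,0,0.003],"delta_rot":[0,0,0],"gripper":1},{"linear":[0,0,0.003],"delta_rot":[0,0,0],"gripper":1},{"linear":[0,0,0.003],"delta_rot":[0,0,0],"gripper":1}])

```text
time: 17.22
tool_pos: [564.6, 189.9, 178.4]
ee_rot: [[-0.294, 0.956, 0.001], [0.956, 0.294, 0.0], [-0.0, 0.001, -1.0]]
contact_force: [4.4, 0.1, 3.3]
grip_width: 0.238
```

Call:
step_arm(series=[{"linear":[0.0025,0,0.002],"delta_rot":[0,0,0],"gripper":1},{"linear":[0.0025,0,0.002],"delta_rot":[0,0,0],"gripper":1},{"linear":[0.0025,0,0.002],"delta_rot":[0,0,0],"gripper":1}])

```text
time: 17.47
tool_pos: [564.7, 189.9, 178.6]
ee_rot: [[-0.294, 0.956, -0.0], [0.956, 0.294, 0.0], [0.0, -0.0, -1.0]]
contact_force: [3.0, 0.9, 1.5]
grip_width: 0.239
```

Call:
step_arm(series=[{"linear":[0.003,0.001,0.0015],"delta_rot":[0,0,0],"gripper":1},{"linear":[0.003,0.001,0.0015],"delta_rot":[0,0,0],"gripper":1},{"linear":[0.003,0.001,0.0015],"delta_rot":[0,0,0],"gripper":1}])

```text
time: 17.72
tool_pos: [564.9, 190.0, 178.7]
ee_rot: [[-0.294, 0.956, -0.001], [0.956, 0.294, -0.0], [0.0, -0.001, -1.0]]
contact_force: [1.5, 0.3, 1.2]
grip_width: 0.237
```

Call:
step_arm(series=[{"linear":[0,0,0],"delta_rot":[0,0,0],"gripper":0.7},{"linear":[0,0,0],"delta_rot":[0,0,0],"gripper":0.65},{"linear":[0,0,0],"delta_rot":[0,0,0],"gripper":0.6},{"linear":[0,0,0],"delta_rot":[0,0,0],"gripper":0.5},{"linear":[0,0,0],"delta_rot":[0,0,0],"gripper":0.4},{"linear":[0,0,0],"delta_rot":[0,0,0],"gripper":0.2},{"linear":[0,0,0],"delta_rot":[0,0,0],"gripper":0},{"linear":[0,0,0],"delta_rot":[0,0,0],"gripper":0},{"linear":[0,0,0],"delta_rot":[0,0,0],"gripper":0},{"linear":[0,0,0],"delta_rot":[0,0,0],"gripper":0}])

```text
time: 18.55
tool_pos: [565.3, 190.1, 179.1]
ee_rot: [[-0.294, 0.956, 0.0], [0.956, 0.294, 0.0], [-0.0, 0.0, -1.0]]
contact_force: [0.3, 0.2, -0.8]
grip_width: 0.999
```

```bash
cat > look.py <<'E'
from h import *
import sys
k=sys.argv[1]
s=env.sense();print(s["time"],s["tool_pos"],s["contact_force"],s["grip_width"])
c=eyes.get_calibration("wrist")
p,d=eyes.get_image("wrist");cv2.imwrite(f"pics/w{k}.png",p[:,:,::-1])
W=cloud(d,c);w=W.reshape(-1,3)
r=np.hypot(w[:,0]-565,w[:,1]-190)
m=(w[:,2]>125)&(w[:,2]<160)&(r<36);q=w[m]
f=cv2.minEnclosingCircle(q[:,:2].astype(np.float32));co=np.linalg.lstsq(np.c_[q[:,:2]-[565,190],np.ones(len(q))],q[:,2],rcond=None)[0]
X=np.array([.956,.294]);print("flange",m.sum(),f,co,"slope along X",co[:2]@X,"Y",co[:2]@[-.294,.956])
m=(w[:,2]>183)&(w[:,2]<200)&(r<45);q=w[m];
if len(q):print("top",len(q),np.median(q,0))
E
python3 look.py 7
```

```text
18.55 [565.31976241 190.07565586 179.10249418] [ 0.27455728  0.19670249 -0.78856051] 0.9991169127387535
flange 4617 ((564.4635620117188, 190.0897216796875), 29.05118179321289) [-1.33971508e-03 -1.79851262e-03  1.41089343e+02] slope along X -0.0018095303213067097 Y -0.001325501829470534
top 3349 [564.04611765 192.0360157  190.08738544]
```

View pics/w7.png

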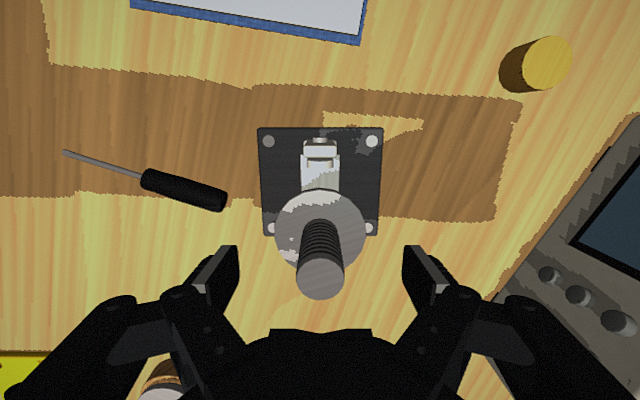

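The plug stands free and upright: flange level, top at 141 mm, centre (564.5, 190.1). Now I find where the open fingertips are.

Run:
```python
from h import *
s=env.sense();c=eyes.get_calibration("wrist")
p,d=eyes.get_image("wrist");W=cloud(d,c)
rel=(W-s["tool_pos"])@s["ee_rot"]
for n,(a,b) in {"L":(180,245),"R":(400,460)}.items():
    q=rel[240:320,a:b].reshape(-1,3);q=q[np.isfinite(q[:,0])&(q[:,2]<40)]
    for pc in (99.5,98,95): print(n,pc,np.percentile(q[:,2],pc))
    k=q[q[:,2]>np.percentile(q[:,2],90)];print("y range",k[:,1].min(),k[:,1].max(),"x",k[:,0].min(),k[:,0].max())
```

```text
L 99.5 8.507734214355903
L 98 6.283678424878578
L 95 3.585155184716278
y range -55.280190932603546 -42.65527180929342 x -12.8139571586212 9.923538218570904
R 99.5 8.316268445036586
R 98 6.379804814810905
R 95 3.6406261083445233
y range 41.743605610889546 55.505213512088815 x -13.061113035241718 10.176222337154249
```

Open tips are 8.5–9 mm ahead of the TCP. I lower 19 mm so the tips sit about 9 mm over the flange, then approach along stand +x (0.956, 0.294).

Call:
step_arm(series=[{"linear":[0,0,-0.03],"delta_rot":[0,0,0],"gripper":0},{"linear":[0,0,-0.06],"delta_rot":[0,0,0],"gripper":0},{"linear":[0,0,-0.08],"delta_rot":[0,0,0],"gripper":0},{"linear":[0,0,-0.095],"delta_rot":[0,0,0],"gripper":0},{"linear":[0,0,-0.095],"delta_rot":[0,0,0],"gripper":0},{"linear":[0.02,0.006,-0.095],"delta_rot":[0,0,0],"gripper":0},{"linear":[0.045,0.014,-0.095],"delta_rot":[0,0,0],"gripper":0},{"linear":[0.07,0.0215,-0.095],"delta_rot":[0,0,0],"gripper":0},{"linear":[0.095,0.029,-0.095],"delta_rot":[0,0,0],"gripper":0},{"linear":[0.115,0.0355,-0.095],"delta_rot":[0,0,0],"gripper":0},{"linear":[0.13,0.04,-0.095],"delta_rot":[0,0,0],"gripper":0},{"linear":[0.13,0.04,-0.095],"delta_rot":[0,0,0],"gripper":0},{"linear":[0.13,0.04,-0.095],"delta_rot":[0,0,0],"gripper":0},{"linear":[0.13,0.04,-0.095],"delta_rot":[0,0,0],"gripper":0}])

```text
time: 19.82
tool_pos: [591.1, 198.0, 159.9]
ee_rot: [[-0.294, 0.956, -0.0], [0.956, 0.294, -0.0], [0.0, -0.0, -1.0]]
contact_force: [-0.3, -1.3, 0.8]
grip_width: 1.0
```

```bash
python3 look.py 8
```

```text
19.8167 [591.14926712 198.03835482 159.90159629] [-0.29538192 -1.25503049  0.8414868 ] 1.0004961554019007
flange 5817 ((564.7296142578125, 190.17819213867188), 29.016963958740234) [-6.67313229e-02 -8.74314175e-02  1.42693919e+02] slope along X -0.08949998142764068 Y -0.0639654262516457
top 4208 [559.71086527 192.42271594 190.05783676]
```

View pics/w8.png

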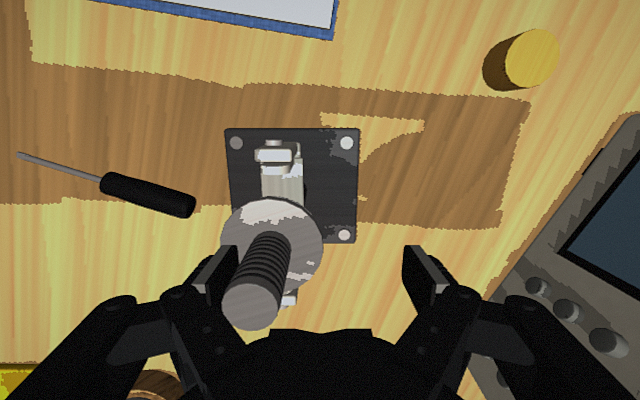

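The left finger at (215,270) is just short of the stem, and the plug is still upright. I push gently.

Call:
step_arm(series=[{"linear":[0.0048,0.0015,0],"delta_rot":[0,0,0],"gripper":0},{"linear":[0.0096,0.003,0],"delta_rot":[0,0,0],"gripper":0},{"linear":[0.0143,0.0044,0],"delta_rot":[0,0,0],"gripper":0},{"linear":[0.0168,0.0052,0],"delta_rot":[0,0,0],"gripper":0},{"linear":[0.0191,0.0059,0],"delta_rot":[0,0,0],"gripper":0},{"linear":[0.0215,0.0066,0],"delta_rot":[0,0,0],"gripper":0},{"linear":[0.0239,0.0074,0],"delta_rot":[0,0,0],"gripper":0},{"linear":[0.0263,0.0081,0],"delta_rot":[0,0,0],"gripper":0},{"linear":[0.0287,0.0088,0],"delta_rot":[0,0,0],"gripper":0},{"linear":[0.0311,0.0096,0],"delta_rot":[0,0,0],"gripper":0},{"linear":[0.0335,0.0103,0],"delta_rot":[0,0,0],"gripper":0},{"linear":[0.0382,0.0118,0],"delta_rot":[0,0,0],"gripper":0},{"linear":[0.0382,0.0118,0],"delta_rot":[0,0,0],"gripper":0}])

```text
time: 20.95
tool_pos: [599.1, 200.5, 160.1]
ee_rot: [[-0.294, 0.956, 0.0], [0.956, 0.294, 0.0], [0.0, 0.0, -1.0]]
contact_force: [-1.1, -1.1, 2.1]
grip_width: 0.995
```

```bash
cat > look2.py <<'E'
from h import *
import sys
k=sys.argv[1]
s=env.sense();print(s["time"],s["tool_pos"],s["contact_force"])
c=eyes.get_calibration("wrist")
p,d=eyes.get_image("wrist");cv2.imwrite(f"pics/w{k}.png",p[:,:,::-1])
W=cloud(d,c);w=W.reshape(-1,3)
X=np.array([.956,.294]);Y=np.array([-.294,.956])
e=w[:,:2]-[564.6,190.1];a=e@X;b=e@Y
# flange: on camera side (b> 12), away from stem
m=(b>11)&(b<32)&(a>-32)&(a<45)&(w[:,2]>125)&(w[:,2]<158)
A=np.c_[a[m],b[m],np.ones(m.sum())];z=w[m,2]
from scipy.optimize import least_squares
r=least_squares(lambda x:A@x-z,[0,0,141],loss="soft_l1",f_scale=.7).x
print("flange n",m.sum(),"slopeX",r[0],"slopeY",r[1],"z",r[2],"tilt",np.arctan(-r[0]))
E
python3 look2.py 9
```

```text
20.95 [599.07763239 200.48799218 160.13565629] [-1.0625516  -1.06186547  2.14332653]
flange n 2518 slopeX -0.10183089166860079 slopeY -0.04550900922182803 z 140.86295652598832 tilt 0.10148108598313006
```

View pics/w9.png

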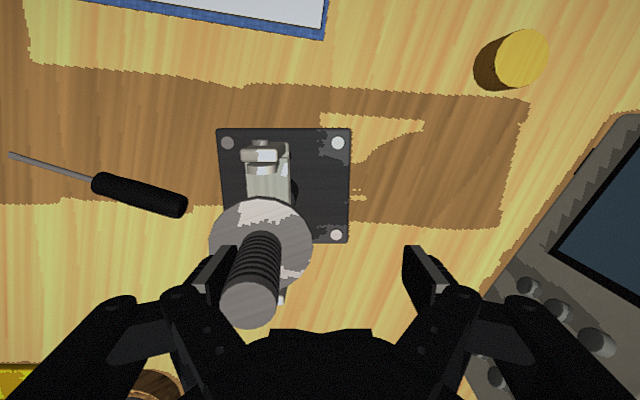

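Call:
step_arm(series=[{"linear":[0.0024,0.0007,0],"delta_rot":[0,0,0],"gripper":0},{"linear":[0.0048,0.0015,0],"delta_rot":[0,0,0],"gripper":0},{"linear":[0.0072,0.0022,0],"delta_rot":[0,0,0],"gripper":0},{"linear":[0.0096,0.0029,0],"delta_rot":[0,0,0],"gripper":0},{"linear":[0.012,0.0037,0],"delta_rot":[0,0,0],"gripper":0},{"linear":[0.0143,0.0044,0],"delta_rot":[0,0,0],"gripper":0},{"linear":[0.0167,0.0051,0],"delta_rot":[0,0,0],"gripper":0},{"linear":[0.0191,0.0059,0],"delta_rot":[0,0,0],"gripper":0},{"linear":[0.0191,0.0059,0],"delta_rot":[0,0,0],"gripper":0}])

```text
time: 21.75
tool_pos: [602.9, 201.7, 160.2]
ee_rot: [[-0.294, 0.956, 0.0], [0.956, 0.294, 0.0], [0.0, 0.0, -1.0]]
contact_force: [-1.6, -0.4, 2.8]
grip_width: 1.0
```

```bash
python3 look2.py 10
```

```text
21.75 [602.8750832  201.66739144 160.17112846] [-1.57269793 -0.37074293  2.76800132]
flange n 2533 slopeX -0.20178518128220227 slopeY -0.04464628307089175 z 140.90130510928543 tilt 0.19911148954313387
```

View pics/w10.png

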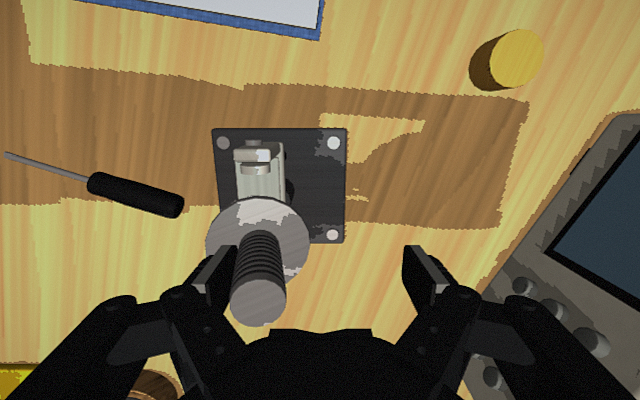

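Call:
step_arm(series=[{"linear":[0.0024,0.0007,0],"delta_rot":[0,0,0],"gripper":0},{"linear":[0.0048,0.0015,0],"delta_rot":[0,0,0],"gripper":0},{"linear":[0.0072,0.0022,0],"delta_rot":[0,0,0],"gripper":0},{"linear":[0.0096,0.0029,0],"delta_rot":[0,0,0],"gripper":0},{"linear":[0.012,0.0037,0],"delta_rot":[0,0,0],"gripper":0},{"linear":[0.0143,0.0044,0],"delta_rot":[0,0,0],"gripper":0},{"linear":[0.0143,0.0044,0],"delta_rot":[0,0,0],"gripper":0},{"linear":[0.0143,0.0044,0],"delta_rot":[0,0,0],"gripper":0}])

```text
time: 22.47
tool_pos: [605.7, 202.5, 160.1]
ee_rot: [[-0.294, 0.956, 0.0], [0.956, 0.294, 0.0], [0.0, 0.0, -1.0]]
contact_force: [-3.7, -0.5, 4.7]
grip_width: 0.998
```

```bash
python3 look2.py 11
```

```text
22.4667 [605.69339358 202.53042346 160.14242431] [-3.70732479 -0.47732915  4.68481285]
flange n 2523 slopeX -0.27642115340780293 slopeY -0.04639175413678726 z 141.1785350786958 tilt 0.26968696526541835
```

View pics/w11.png

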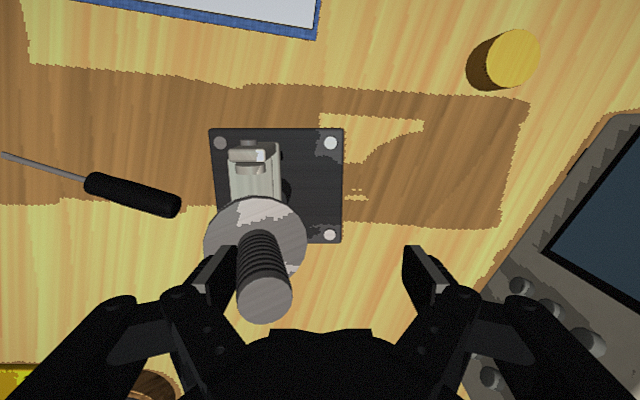

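Call:
step_arm(series=[{"linear":[0.001,0.0003,0.0025],"delta_rot":[0,0,0],"gripper":0},{"linear":[0.0024,0.0007,0.005],"delta_rot":[0,0,0],"gripper":0},{"linear":[0.0024,0.0007,0.005],"delta_rot":[0,0,0],"gripper":0},{"linear":[0.0024,0.0007,0.005],"delta_rot":[0,0,0],"gripper":0}])

```text
time: 22.85
tool_pos: [605.9, 202.6, 160.7]
ee_rot: [[-0.294, 0.956, -0.001], [0.956, 0.294, -0.0], [0.0, -0.001, -1.0]]
contact_force: [-1.7, -1.4, 3.2]
grip_width: 0.998
```

```bash
python3 look2.py 12
```

```text
22.85 [605.93293591 202.5602905  160.74296197] [-1.70337555 -1.44519407  3.19404172]
flange n 2529 slopeX -0.2846269663436905 slopeY -0.05076829690170286 z 141.6862317324802 tilt 0.2772941130032789
```

Call:
step_arm(series=[{"linear":[0.0015,0.0005,0.0015],"delta_rot":[0,0,0],"gripper":0},{"linear":[0.003,0.0009,0.003],"delta_rot":[0,0,0],"gripper":0},{"linear":[0.003,0.0009,0.003],"delta_rot":[0,0,0],"gripper":0},{"linear":[0.003,0.0009,0.003],"delta_rot":[0,0,0],"gripper":0}])

```text
time: 23.23
tool_pos: [606.6, 202.8, 161.4]
ee_rot: [[-0.294, 0.956, -0.0], [0.956, 0.294, -0.0], [-0.0, -0.0, -1.0]]
contact_force: [-1.7, -1.3, 0.9]
grip_width: 1.006
```

```bash
python3 look2.py 13
python3 - <<'E'
from h import *
p,d=eyes.get_image("side");cv2.imwrite("pics/s13.png",cv2.resize(p[80:220,260:440,::-1],None,fx=4,fy=4,interpolation=2))
E
```

```text
23.2333 [606.57567652 202.79457752 161.38595805] [-1.67038242 -1.3066995   0.85038147]
flange n 2505 slopeX -0.2982916818512441 slopeY -0.04548525185294387 z 142.09729385577228 tilt 0.28988879416434815
```

View pics/s13.png

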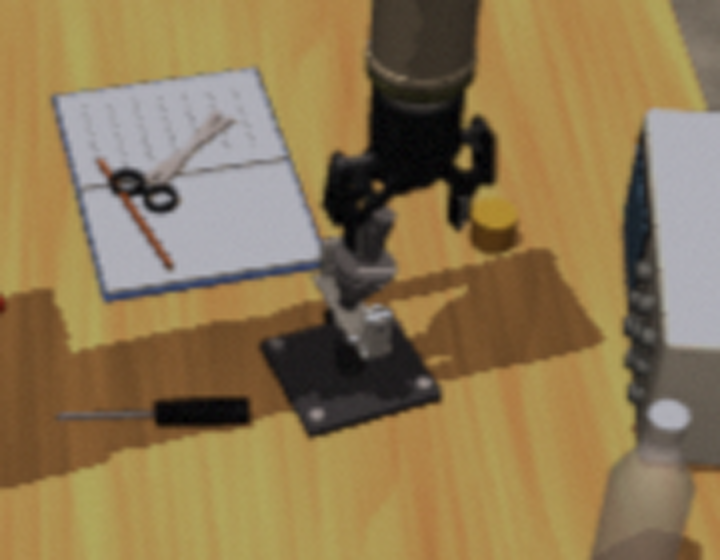

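Tilt is about 0.29 rad, essentially at the stop. The plug is still home and the side force is about 2 N. I back off gently so it swings upright.

Call:
step_arm(series=[{"linear":[-0.0048,-0.0015,-0.001],"delta_rot":[0,0,0],"gripper":0},{"linear":[-0.0096,-0.003,-0.002],"delta_rot":[0,0,0],"gripper":0},{"linear":[-0.0143,-0.0044,-0.003],"delta_rot":[0,0,0],"gripper":0},{"linear":[-0.0191,-0.0059,-0.004],"delta_rot":[0,0,0],"gripper":0},{"linear":[-0.0239,-0.0074,-0.005],"delta_rot":[0,0,0],"gripper":0},{"linear":[-0.0287,-0.0088,-0.005],"delta_rot":[0,0,0],"gripper":0},{"linear":[-0.0335,-0.0103,-0.005],"delta_rot":[0,0,0],"gripper":0},{"linear":[-0.0382,-0.0118,-0.005],"delta_rot":[0,0,0],"gripper":0},{"linear":[-0.043,-0.0132,-0.005],"delta_rot":[0,0,0],"gripper":0},{"linear":[-0.0478,-0.0147,-0.005],"delta_rot":[0,0,0],"gripper":0},{"linear":[-0.0526,-0.0162,-0.005],"delta_rot":[0,0,0],"gripper":0},{"linear":[-0.0574,-0.0176,-0.005],"delta_rot":[0,0,0],"gripper":0},{"linear":[-0.0621,-0.0191,-0.005],"delta_rot":[0,0,0],"gripper":0},{"linear":[-0.0669,-0.0206,-0.005],"delta_rot":[0,0,0],"gripper":0},{"linear":[-0.0765,-0.0235,-0.005],"delta_rot":[0,0,0],"gripper":0},{"linear":[-0.0956,-0.0294,-0.005],"delta_rot":[0,0,0],"gripper":0},{"linear":[-0.1147,-0.0353,-0.005],"delta_rot":[0,0,0],"gripper":0},{"linear":[-0.1147,-0.0353,-0.005],"delta_rot":[0,0,0],"gripper":0}])

```text
time: 24.83
tool_pos: [583.0, 195.5, 160.6]
ee_rot: [[-0.294, 0.956, -0.001], [0.956, 0.294, -0.0], [-0.0, -0.001, -1.0]]
contact_force: [-0.7, -0.2, 0.0]
grip_width: 0.995
```

```bash
python3 look2.py 14
```

```text
24.8333 [583.00456798 195.54749692 160.56081582] [-0.74973666 -0.156631    0.01742575]
flange n 2495 slopeX -0.027732894738039648 slopeY -0.04086368132788415 z 140.79421698528338 tilt 0.027725788103114688
```

View pics/w14.png

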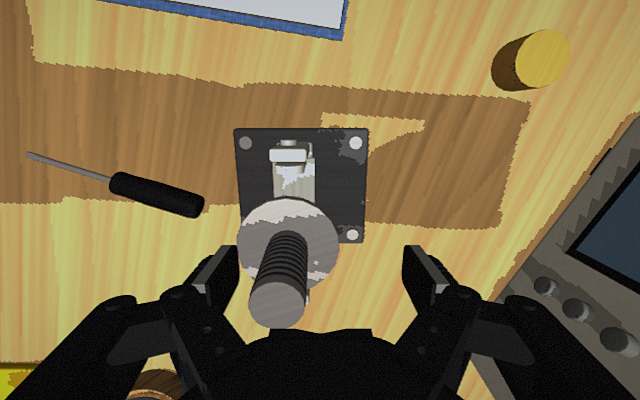

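Call:
step_arm(series=[{"linear":[-0.03,-0.0092,0],"delta_rot":[0,0,0],"gripper":0},{"linear":[-0.06,-0.0184,0],"delta_rot":[0,0,0],"gripper":0},{"linear":[-0.092,-0.028,0],"delta_rot":[0,0,0],"gripper":0},{"linear":[-0.092,-0.028,0],"delta_rot":[0,0,0],"gripper":0},{"linear":[-0.092,-0.028,0],"delta_rot":[0,0,0],"gripper":0},{"linear":[-0.092,-0.028,0],"delta_rot":[0,0,0],"gripper":0}])

```text
time: 25.38
tool_pos: [565.4, 190.1, 160.9]
ee_rot: [[-0.294, 0.956, 0.0], [0.956, 0.294, 0.0], [-0.0, 0.0, -1.0]]
contact_force: [-0.1, 1.0, -0.1]
grip_width: 1.004
```

```bash
python3 look2.py 15; python3 look.py 15b
python3 - <<'E'
from h import *
for n in("top","side"):
    c=eyes.get_calibration(n);p,d=eyes.get_image(n);W=cloud(d,c).reshape(-1,3)
    cv2.imwrite(f"pics/{n}15.png",p[:,:,::-1])
E
```

```text
25.3833 [565.41709924 190.13644397 160.85109593] [-0.13177665  1.03116629 -0.10072686]
flange n 2476 slopeX -0.025429548951198595 slopeY -0.042717148174558885 z 140.85494826452228 tilt 0.025424069636345827
25.4333 [565.51365919 190.18102244 160.80880699] [ 0.16345891 -0.15700995 -0.21372575] 0.9988042336125088
flange 5782 ((565.0745239257812, 190.35951232910156), 29.194412231445312) [-2.03752499e-02 -1.26436729e-02  1.41266319e+02] slope along X -0.02319597876384146 Y -0.006097027819554358
top 3370 [565.27623212 193.18101379 189.75350745]
```

View pics/w15.png

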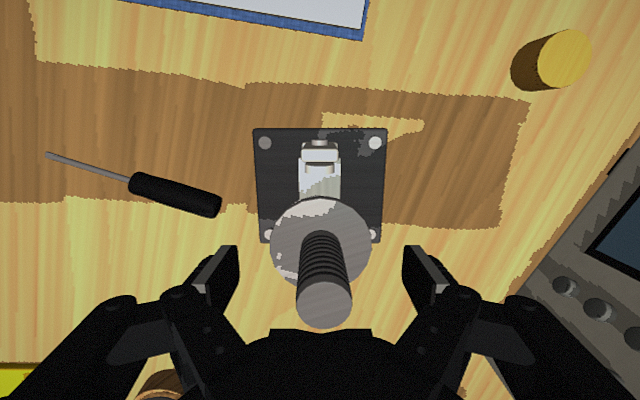

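The plug has swung back but still leans about 0.023 rad. I raise clear, wait, and measure again.

Call:
step_arm(series=[{"linear":[0,0,0.05],"delta_rot":[0,0,0],"gripper":0},{"linear":[0,0,0.095],"delta_rot":[0,0,0],"gripper":0},{"linear":[0,0,0.095],"delta_rot":[0,0,0],"gripper":0},{"linear":[0,0,0.095],"delta_rot":[0,0,0],"gripper":0},{"linear":[0,0,0.095],"delta_rot":[0,0,0],"gripper":0},{"linear":[0,0,0.095],"delta_rot":[0,0,0],"gripper":0},{"linear":[0,0,0.095],"delta_rot":[0,0,0],"gripper":0},{"linear":[0,0,0.095],"delta_rot":[0,0,0],"gripper":0},{"linear":[0,0,0.095],"delta_rot":[0,0,0],"gripper":0},{"linear":[0,0,0.095],"delta_rot":[0,0,0],"gripper":0}])

```text
time: 26.42
tool_pos: [565.2, 190.1, 179.4]
ee_rot: [[-0.294, 0.956, -0.0], [0.956, 0.294, -0.0], [0.0, -0.0, -1.0]]
contact_force: [-0.3, -0.0, 0.0]
grip_width: 1.001
```

```bash
python3 look2.py 16; python3 look.py 16b
```

```text
26.4167 [565.24708781 190.13770662 179.42949787] [-0.30152752 -0.03582564  0.01462261]
flange n 1946 slopeX -0.022925015044319458 slopeY -0.04258788352987335 z 140.83643632728044 tilt 0.02292100018145768
26.4667 [565.2828522  190.13421714 179.48414121] [-0.04807103 -0.13673742 -0.54165609] 1.0026772643675657
flange 4582 ((564.9038696289062, 190.4293975830078), 29.011219024658203) [-2.06114486e-02 -9.55818705e-03  1.41100183e+02] slope along X -0.022514651861308573 Y -0.0030778609250666313
top 3326 [565.47468144 192.49631234 190.07725198]
```

View pics/w16.png

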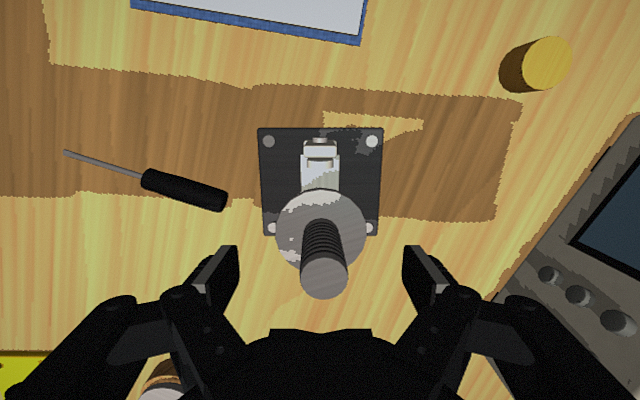

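The remaining lean is about 0.02 rad. The flange centre moved 0.5 mm at an unchanged height, which matches the rocker itself resting slightly off zero with the plug fully home. I retract.

Call:
step_arm(series=[{"linear":[0,0,0.08],"delta_rot":[0,0,0],"gripper":0},{"linear":[0,0,0.2],"delta_rot":[0,0,0],"gripper":0},{"linear":[0,0,0.35],"delta_rot":[0,0,0],"gripper":0},{"linear":[0,0,0.5],"delta_rot":[0,0,0],"gripper":0},{"linear":[-0.2,0,0.6],"delta_rot":[0,0,0],"gripper":0},{"linear":[-0.4,0,0.6],"delta_rot":[0,0,0],"gripper":0},{"linear":[-0.5,0,0.6],"delta_rot":[0,0,0],"gripper":0},{"linear":[-0.5,0,0.6],"delta_rot":[0,0,0],"gripper":0},{"linear":[-0.5,0,0.6],"delta_rot":[0,0,0],"gripper":0},{"linear":[-0.5,0,0.6],"delta_rot":[0,0,0],"gripper":0},{"linear":[-0.5,0,0.6],"delta_rot":[0,0,0],"gripper":0},{"linear":[-0.5,0,0.6],"delta_rot":[0,0,0],"gripper":0}])

```text
time: 27.52
tool_pos: [466.0, 190.0, 299.3]
ee_rot: [[-0.293, 0.956, -0.001], [0.956, 0.293, -0.0], [-0.0, -0.001, -1.0]]
contact_force: [0.4, 0.2, 0.1]
grip_width: 0.998
```

```bash
python3 look.py 17
python3 - <<'E'
from h import *
p,d=eyes.get_image("side");cv2.imwrite("pics/s17.png",p[:,:,::-1]);cv2.imwrite("pics/s17b.png",cv2.resize(p[80:220,260:440,::-1],None,fx=4,fy=4,interpolation=2))
p,d=eyes.get_image("top");cv2.imwrite("pics/t17.png",p[:,:,::-1])
E
```

```text
27.5167 [466.04737283 189.96614594 299.2622681 ] [0.39963094 0.16341117 0.09329024] 0.9978398651092287
flange 1710 ((564.9326171875, 190.21507263183594), 29.145668029785156) [ 2.31127237e-03 -1.87682047e-02  1.41191983e+02] slope along X -0.0033082757922726098 Y -0.018621917773421145
top 524 [564.50705437 191.86221896 190.00077946]
```

View pics/s17b.png

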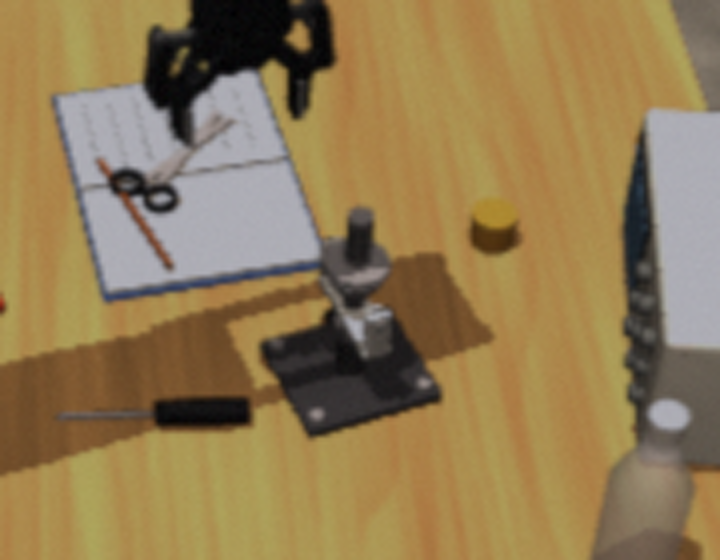

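View pics/t17.png

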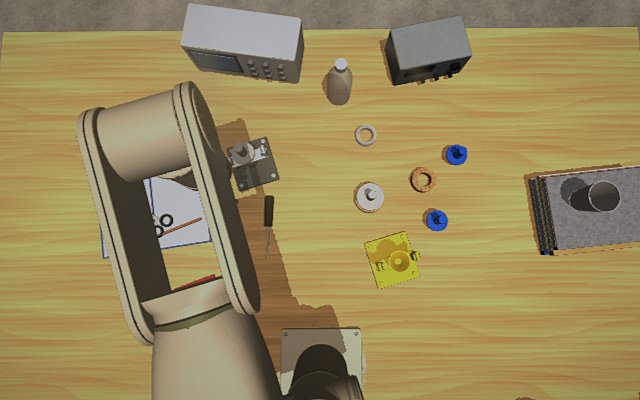

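The plug stands upright in the cup at (358,262) in the side crop. In the top view the big plug, blue plugs, bottle and screwdriver are where they were, and the small ring at (424,180) is empty. I hand in.

```bash
python3 -c "
from plant import sign_off
print(sign_off())"
```

```text
the job is handed in; nothing more can be done
None
```

The small steel plug is standing home in the dark stand's cup. It was pressed in, released and rocked free, and the job was handed in at about 27.7 s of the 67 s allowed.

- **Press:** I lowered the plug slowly into the cup and held it at about 12 N of cup load for over 1 s. That figure is the wrist reading of +7.8 N against −4.1 N while the plug hung free. The readings imply a cup load of no more than about 12.5 N throughout.
- **Rock test:** With the plug released, I pushed the stem over with one finger to about 0.29 rad, close to the 0.30 rad stop. The side force was about 2 N at the end and briefly read about 3.7 N. The plug stayed home, and I let it swing back gradually by backing the finger away.
- **Last checks:** The flange top is at 141.1–141.2 mm, the same height as just after seating. The final pictures show the plug upright and free, and the big plug, bottle, screwdriver and other bench items where they were.
- **Disagreement:** After the rock test the wrist camera showed a lean of about 0.02 rad toward the push direction, steady for over a second. The last picture from farther away gave about 0.003 rad along that axis and about −0.019 rad across it, though its view of the flange was poorer. I put this down to friction in the rocker, because the flange moved sideways without rising, and I left it as it was.

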